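# Draw the slip board out from under a stack of springs

## Robot

A 6-joint arm with a two-finger parallel gripper is mounted at the origin on the work surface. World frame = base frame: x ahead of the robot, y to its left, z up, the work surface at z = 0. Lengths are in mm, angles in rad, forces in N, time in s.
With the tool pointing down it reaches from about 300 to 875 mm from the base axis. Payload 6.4 kg.
Tool frame: the origin (TCP) lies on the mounting face of the last link; the fingertips stand 166 mm ahead of it and the grasp point (between the pads) lies 147 mm ahead of it; y points along the fingers, z is the direction in which the jaws open and shut, and the axes are right-handed (so a half turn about y gives the same grasp; the last joint's range is limited). The gripper opens to 88 mm and grips with 3 to 60 N. Pads are 18 mm wide; open, the fingers measure 123 mm over their backs; the gripper's body (75 mm by 187 mm) begins 45 mm behind the grasp point.
Start: joints at [-1.544, 0.181, 1.607, -0, 1.354, -0.206], TCP at [132.67, -559.501, 404.714] pointing down, gripper open.
Joint ranges: [-2.99, 2.99], [-0.89, 2.07], [0.3, 2.58], [-1.14, 4.28], [0, 2.63], [-3.12, 3.12]. Speed limits (rad/s): [2.57, 2.57, 3.01, 3.14, 3.14, 3.14].

## Interface

Orientations are given as a unit quaternion [x, y, z, w].
In Python, from cell import robot gives the robot as it stands. The module is installed in compiled form; this text tells all that it offers.
- The arm moves only by the tool apply_moves, never from a script. Its argument "motion" is a list of rows, each an object of numbers: "tx", "ty", "tz": the shift along the tool's x, y, z in mm; "spin": the turn about the tool's y in rad. A call has 1 to 12 rows; each row shifts and turns the commanded pose from where the row before left it, along the tool's axes as they then stand; what a row does not reach is not made up. A row lasts 1/10 s, in which the tool goes at most 50 mm and 8.59 degrees, less where a joint would pass 70% of its speed; a pose out of reach is approached as far as the arm can. A call with a gripper value outside its range is refused whole. "claw" is the closure, from 0 (fully open) to 1 (shut), set as the call begins (left out, the last holds). The fingers move at their own pace and stop on an object; "squeeze" is the grip in N (left out, the last holds). Time passes only in rows, so rows that do not move let the fingers close. It gives the time, the measured TCP pose, the force and the opening at its end, in the units of the state.
- robot.observe(): the state, without advancing time (a new reading comes with each control period).
- robot.get_image(name): name is "scene" or "top" or "wrist"; returns a dict with "img" (384x512x3 uint8, red, green, blue), "z_map" (384x512 float32, mm along the optical axis (not along the pixel's ray), 0 where there is no reading), "fov_y" (degrees; the focal length in pixels is half the picture's height over the tangent of half this angle, whatever the lens; pixels are square), "cx", "cy" (the principal point, pixels), "rvec" (rotation vector, rad) and "tvec" (3), from world to camera coordinates, as OpenCV has them. Camera axes: x right, y down, z forward; pixel columns grow to the right and rows downward; lengths in mm; the calibration is good to about 2 mm. A picture is of the moment at which its call begins.
- robot.job_done(): hands the job in, once; it reports no verdict.
Trained networks look in a picture, given as the dict that the camera call returned (one of the last four; its "shot" number tells which), for a name from the list of things; names that differ only in an ending like _2 or _b are one class to them, and where a whole thing is asked for, a point or a joint stands for the part that bears it (a point fixed in the world has none). Each returns a list of dicts, best first, with "p" (0 to 1); they miss things now and then, are a little off and sometimes report something else, mostly with a low value. They report only what shows in the picture. A call takes as long as a camera call. They do not tell look-alikes from the thing itself.
- robot.boxes_of(target, picture): "xyz" ([x, y, z] in mm, in world coordinates, good to about 4 mm: the middle of the surface that is visible of it).
- robot.silhouettes(target, picture): "mask" (384x512 bool, what is visible of it).
- robot.mark_of(target, picture): "xyz" ([x, y, z] in mm, in world coordinates, good to about 4 mm: a listed point, or the origin of a listed thing).
The state is a dict: "time_s": time; "qpos": joint angles; "qvel": joint speeds; "joint_torque": joint torques, N m; "eef_pos": TCP position; "tool_rot": TCP orientation; "wrist_force": force on the tool from outside, world axes, zero at the start; "ft_torque": the same for the moment, N m; "width": finger opening in mm.
Only numpy, scipy, OpenCV 4.12 (cv2) and the standard library are available. Lean on these libraries where they do the work, as an engineer would, in place of code of your own. Each camera call takes 0.05 s, during which the arm holds its last target.

## Task

Draw the plywood slip board by its upright handle out from under the stack of three coil springs, so that the springs come straight down and stay standing as a stack in the V-fence, and then lay the board flat in the grey tray. Under the board it is caught on a hidden stud a little left or right of the groove that lets it out: pull gently, feel sideways for the way out and never wrench it against the stud. Do not touch the springs, and leave the other things on the bench where they are.

Things in the scene. Friction and masses are not known exactly. Their poses are not given: they have to be found in the camera images.
- board_handle (a point): middle of the board's upright wooden handle: a block 36 mm long (along the board's x), 16 mm thick (y), 45 mm tall; its top is 22 mm above this point, the board's top face 22 mm below. x of this point runs along the board towards its end under the springs; z is up. The board is drawn out towards -x. The board's -x end is 20 mm beyond this point, its +x end 225 mm away.
- board_mid (a point): centre of the slip board, half-way along, across and up; 102 mm from the handle's point along +x; same axes. Waxed plywood, 245 mm long (x), 8 mm thick, 0.2 kg; the last 47 mm at the +x end are a forked tail that tapers to 1.5 mm and lets the springs down; the 185 mm at the +x end are 90 mm wide, the rest is a tongue 50 mm wide that carries the handle.
- board_pocket (a point): centre of a pocket in the board's underside, out of sight under the fence's bridge, 68 mm from the handle's point along +x; same axes. It is 5 mm deep, 24 mm along x and 48 mm across (y). A straight groove 16 mm wide runs in the underside on the board's middle line from the pocket to the board's +x end, where it is open. The stall's stud stands in the pocket.
- stall: fixed steel stall that holds the stack: a deck 6 mm thick, 215 mm (x) by 190 mm (y), on which the board lies, and a V-fence on a bridge. Origin on the bench under the place of the stack; the board is drawn out to -x, under the fence, whose V opens to +x. A round steel stud, 10 mm in diameter and 4 mm tall, is fixed to the deck under the bridge, hidden below the board.
- stall_floor (a point): point on the deck's top in the middle of the place of the stack; axes as the stall's. The hidden stud is 61 to 63 mm from it along -x and 9 to 18 mm to one side (y) of the groove's middle line: which side and how far is not measured. Pulled straight, the board stops on the stud after 3 to 11 mm; moved sideways until the stud meets the groove (3 mm play each way) it comes out.
- fence_top (a point): middle of the top of the fence's bridge, 62 mm from the stack's place, 38 mm above the bench; axes as the stall's. V-faces at 45 degrees, their top 56 mm above the bench. 2.5 mm of air over the lying board, so it cannot be lifted off the stud; 30 mm sideways for the board. Sliding it under the springs takes 2 to 6 N; over 35 N on the stud is wrenching. The board may swing a little in the grip.
- spring_low_center (a point): lowest spring of the stack: white-painted steel coil spring standing upright, outer diameter 80 mm, 42 mm tall, about 0.2 kg; the point is on its axis half-way up. It stands on the board and comes down 8 mm on to the deck when the board is out
- spring_mid_center (a point): middle spring of the stack: white-painted steel coil spring standing upright, outer diameter 80 mm, 42 mm tall, about 0.2 kg; the point is on its axis half-way up
- spring_top_center (a point): top spring of the stack: white-painted steel coil spring standing upright, outer diameter 80 mm, 42 mm tall, about 0.2 kg; the point is on its axis half-way up
- tray: fixed grey plastic tray for slip boards, 300 mm (x) by 150 mm (y), 28 mm tall, walls and floor 5 mm; origin under its centre on the bench. The board goes in lengthwise along its x, either way round
- spare_spring_center (a point): bystander, leave alone: loose white-painted steel coil spring standing upright, outer diameter 80 mm, 42 mm tall, about 0.2 kg; the point is on its axis half-way up
- small_spring_center (a point): bystander, leave alone: dark coil spring standing upright, 56 mm in diameter, 70 mm tall; point at its centre
- seat_ring: bystander, leave alone: flat aluminium ring, 68 mm in diameter, 12 mm tall; origin under its centre
- wrench: bystander, leave alone: steel wrench lying on the bench; origin under it
- oil_can: bystander, leave alone: steel can, 60 mm in diameter, 120 mm tall; origin under its centre
- mallet: bystander, leave alone: hammer lying on the bench; origin under it
- tape_roll: bystander, leave alone: cardboard ring, 90 mm in diameter, 45 mm tall; origin under its centre
Things that resemble listed ones, but are neither listed nor needed, are in the scene too. Leave any blue look-alike of the part that bears spring_top_center alone. What is shaped like the part that bears spring_mid_center but red is not meant.

How it is judged (in metres and radians):
On the way:
1. the board has been drawn clear of the stack, which stands on the deck (horizontal distance between board_mid and stall_floor above 0.15 m and angle between each of spring_low_center, spring_mid_center, spring_top_center's own z axis and vertical below 0.1 rad and horizontal distance between spring_low_center and stall_floor below 0.025 m and horizontal distance between spring_mid_center and spring_low_center below 0.015 m and horizontal distance between spring_top_center and spring_mid_center below 0.015 m and height (world z) of spring_low_center below 0.031 m and height (world z) of spring_mid_center above 0.06 m and height (world z) of spring_top_center above 0.1 m), for 0.2 s.
At the end, for the whole second after the job is handed in: The three springs stand upright (within 0.1 rad) on the stall's deck, each within 15 mm of the one below and the lowest within 25 mm of its place; the board lies flat (within 0.08 rad) on the tray's floor, its centre within 30 mm along and 35 mm across of the tray's centre; all at rest (angle between each of spring_low_center, spring_mid_center, spring_top_center's own z axis and vertical below 0.1 rad and horizontal distance between spring_low_center and stall_floor below 0.025 m and horizontal distance between spring_mid_center and spring_low_center below 0.015 m and horizontal distance between spring_top_center and spring_mid_center below 0.015 m and height (world z) of spring_low_center below 0.031 m and height (world z) of spring_mid_center above 0.06 m and height (world z) of spring_top_center above 0.1 m and linear speed of each of spring_low, spring_mid, spring_top, board below 0.02 m/s and x of board_mid in the frame of tray between -0.03 and 0.03 m and y of board_mid in the frame of tray between -0.035 and 0.035 m and height (world z) of board_mid below 0.014 m and angle between board_mid's own z axis and vertical below 0.08 rad); the robot touches nothing.
It fails at once if the board was wrenched against the hidden stud (over 35 N) (contact force between board and stud above 35 N).
It fails at once if a spring of the stack toppled (tilted over 0.4 rad) (angle between any of spring_low_center, spring_mid_center, spring_top_center's own z axis and vertical above 0.4 rad).
It fails at once if the robot touched the stacked springs (contact force between any of the fingers, the arm and spring_low above 1 N or contact force between any of the fingers, the arm and spring_mid above 1 N or contact force between any of the fingers, the arm and spring_top above 1 N).
It fails at once if another thing on the bench was disturbed (moved over 20 mm) (distance of any of spare_spring_center, small_spring_center, seat_ring, wrench, oil_can, mallet, tape_roll from where it was at the start of the episode above 0.02 m).
It also fails if it takes over 72 s, if anything falls off the work surface, if the arm or the gripper's body presses on something with over 40 N, if the wrist force passes 120 N, or if a joint passes its speed limit or range.

## Working session

There is one attempt and no reset: what is moved stays moved. The work goes in short steps, Python scripts to look and compute and a tool call to move; the robot and the scene stay as the last step left them, time stands still between calls to the robot, and variables do not carry over. Pictures are saved under pics/ and viewed, and the job is handed in when it is done.

Besides the shell and the picture viewer there is one more tool, called after "Request:" as name(argument=value, ...) on one line, values as JSON. apply_moves: Moves the arm, as the interface text tells. Its arguments: {"type":"object","properties":{"motion":{"type":"array","items":{"type":"object","properties":{"tx":{"type":"number"},"ty":{"type":"number"},"tz":{"type":"number"},"spin":{"type":"number"}}}},"claw":{"type":"number"},"squeeze":{"type":"number"}},"required":["motion"]}

```bash
mkdir -p pics; cat > h.py <<'E'
import numpy as np, cv2
from cell import robot
from scipy.spatial.transform import Rotation as R
def save(p,n,scale=1.5):
    im=cv2.cvtColor(p["img"],cv2.COLOR_RGB2BGR)
    im=cv2.resize(im,None,fx=scale,fy=scale,interpolation=cv2.INTER_CUBIC)
    cv2.imwrite("pics/"+n,im)
def cam(p):
    f=p["img"].shape[0]/2/np.tan(np.radians(p["fov_y"])/2)
    return f,R.from_rotvec(np.ravel(p["rvec"])).as_matrix(),np.ravel(p["tvec"])
def world(p,u,v,z=None):
    f,Rm,t=cam(p)
    d=p["z_map"][int(round(v)),int(round(u))] if z is None else z
    c=np.array([(u-p["cx"])/f*d,(v-p["cy"])/f*d,d])
    return Rm.T@(c-t)
def cloud(p):
    f,Rm,t=cam(p); H,W=p["z_map"].shape
    u,v=np.meshgrid(np.arange(W),np.arange(H)); d=p["z_map"]
    c=np.stack([(u-p["cx"])/f*d,(v-p["cy"])/f*d,d],-1)
    return (c-t)@Rm
def proj(p,X):
    f,Rm,t=cam(p); c=Rm@np.asarray(X,float)+t
    return f*c[0]/c[2]+p["cx"], f*c[1]/c[2]+p["cy"]
E
python3 - <<'E'
from h import *
s=robot.observe()
for k in s: print(k,np.round(s[k],3))
print(R.from_quat(s["tool_rot"]).as_matrix().round(3))
names="board_handle board_mid stall stall_floor fence_top spring_low_center spring_mid_center spring_top_center tray spare_spring_center small_spring_center seat_ring wrench oil_can mallet tape_roll".split()
for c in ["scene","top"]:
    p=robot.get_image(c); save(p,c+"0.png")
    print(c,p["tvec"],p["fov_y"])
    for n in names:
        r=robot.mark_of(n,p)
        print(n,[(np.round(x["xyz"],0).tolist(),round(x["p"],2)) for x in r[:3]])
E
```

```text
time_s 0.0
qpos [-1.544  0.181  1.608 -0.     1.354 -0.206]
qvel [ 0.001 -0.001 -0.001  0.001 -0.     0.   ]
joint_torque [-2.0000e-03 -4.3387e+01 -3.4184e+01  7.0000e-02  3.9000e-02 -0.0000e+00]
eef_pos [ 132.683 -559.237  403.878]
tool_rot [-0.082  0.703 -0.702  0.082]
wrist_force [0.094 0.675 0.419]
ft_torque [ 0.001 -0.014  0.062]
width 88.008
[[-0.973 -0.     0.231]
 [-0.231  0.002 -0.973]
 [-0.    -1.    -0.002]]
scene [ 382.78267396 -128.5396499  1741.31731975] 45.498586399072295
board_handle [([620.0, 106.0, 36.0], 0.95)]
board_mid [([609.0, 200.0, 9.0], 0.7), ([775.0, -124.0, 25.0], 0.57)]
stall [([604.0, 228.0, 4.0], 0.7), ([415.0, -507.0, 1.0], 0.16)]
stall_floor [([604.0, 229.0, 4.0], 0.86)]
fence_top [([611.0, 164.0, 42.0], 0.64)]
spring_low_center [([605.0, 231.0, 40.0], 0.64), ([604.0, 226.0, 4.0], 0.5)]
spring_mid_center [([690.0, 475.0, 20.0], 0.83), ([606.0, 231.0, 75.0], 0.75)]
spring_top_center [([605.0, 234.0, 123.0], 0.92), ([369.0, 305.0, 24.0], 0.74)]
tray [([582.0, -271.0, -1.0], 0.82), ([403.0, -133.0, 36.0], 0.73)]
spare_spring_center [([776.0, -123.0, 24.0
[... 607 characters left out ...]
0.84), ([407.0, -133.0, 36.0], 0.52)]
spring_low_center [([602.0, 239.0, 36.0], 0.6), ([617.0, 168.0, 38.0], 0.56)]
spring_mid_center [([602.0, 232.0, 79.0], 0.6), ([690.0, 478.0, 21.0], 0.54)]
spring_top_center [([598.0, 231.0, 118.0], 0.68)]
tray [([581.0, -268.0, -1.0], 0.7), ([610.0, 170.0, 11.0], 0.42)]
spare_spring_center [([776.0, -126.0, 24.0], 0.57), ([602.0, 234.0, 78.0], 0.53)]
small_spring_center [([408.0, -132.0, 35.0], 0.41)]
seat_ring [([352.0, 185.0, 1.0], 0.57)]
wrench [([350.0, 186.0, 2.0], 0.74), ([342.0, 413.0, -2.0], 0.64)]
oil_can [([584.0, 457.0, 2.0], 0.75)]
mallet [([416.0, -501.0, -0.0], 0.76), ([599.0, -486.0, -2.0], 0.32)]
tape_roll [([603.0, -488.0, -1.0], 0.67)]
```

View pics/scene0.png

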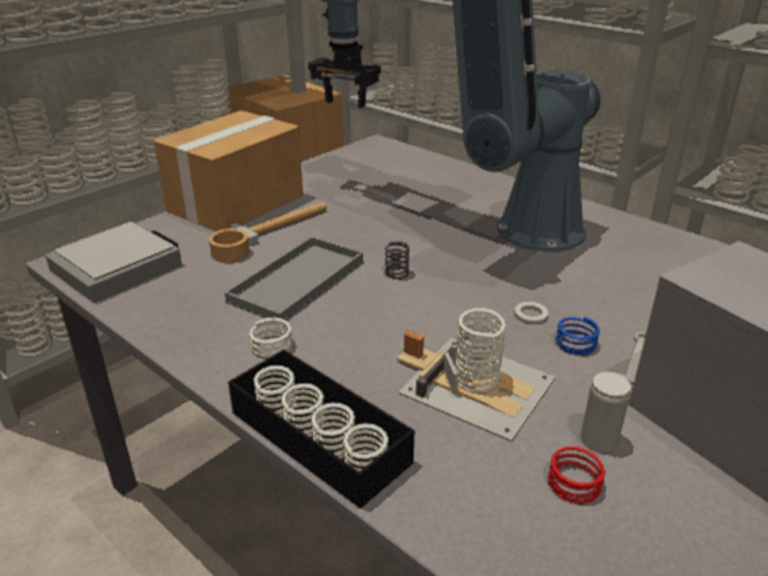

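View pics/top0.png

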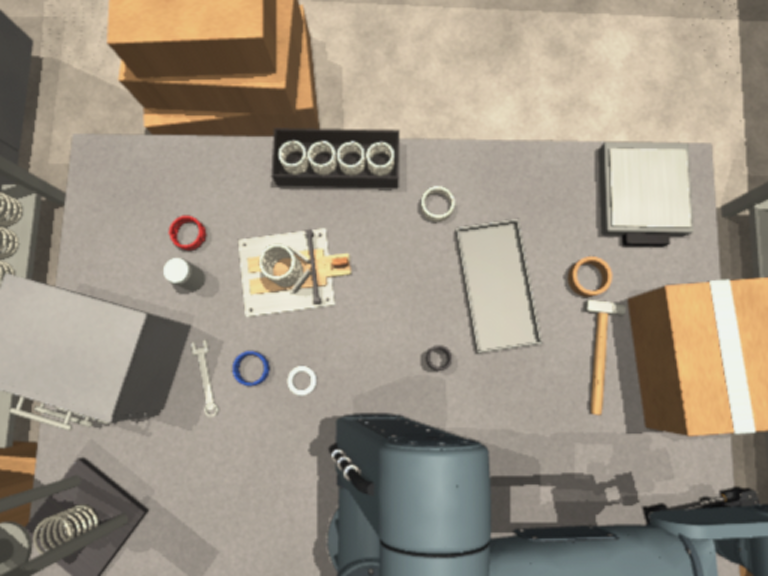

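Scene: the stack stands on the stall at around (465,350) px, handle at (413,345). In the top view the handle is at (342,262), the tray at (497,287), the stall deck at (287,270). The look-alikes (blue, red, box of springs) lie clear. Next I measure the handle, fence, deck and tray precisely from depth.

```bash
python3 - <<'E'
from h import *
for c in ["scene","top"]:
    p=robot.get_image(c); C=cloud(p)
    def reg(name,x0,x1,y0,y1,z0,z1):
        m=(C[...,0]>x0)&(C[...,0]<x1)&(C[...,1]>y0)&(C[...,1]<y1)&(C[...,2]>z0)&(C[...,2]<z1)
        Q=C[m]
        if len(Q)<8: print(c,name,len(Q));return
        r=cv2.minAreaRect(Q[:,:2].astype(np.float32))
        print(c,name,len(Q),"c",np.round(r[0],1),"size",np.round(r[1],1),"ang",round(r[2],1),"z",np.round(np.percentile(Q[:,2],[5,50,95]),1),"mean",Q.mean(0).round(1))
    reg("table",450,550,-100,0,-10,20)
    reg("handletop",590,650,70,135,50,64)
    reg("handle",590,650,70,135,25,64)
    reg("deck",480,720,100,360,3,10)
    reg("fence",530,700,140,200,32,70)
    reg("board",560,660,60,145,10,20)
    reg("trayrim",480,690,-390,-150,20,36)
    reg("trayall",480,690,-390,-150,3,36)
    reg("topspring",540,660,180,290,110,160)
    for t in ["board_handle","stall","tray","fence_top"]:
        for r in robot.silhouettes(t,p)[:2]:
            Q=C[r["mask"]&(p["z_map"]>0)]
            rr=cv2.minAreaRect(Q[:,:2].astype(np.float32))
            print("  sil",t,round(r["p"],2),len(Q),np.round(rr[0],1),np.round(rr[1],1),round(rr[2],1))
    save({"img":p["img"][130:300,130:400] if c=="top" else p["img"][190:320,240:390]},c+"_crop.png",2.8 if c=="top" else 5)
E
```

```text
scene table 551 c [500.1 -50.2] size [99.7 99.7] ang 89.6 z [-2.7  0.1  3.1] mean [ 5.013e+02 -4.930e+01  2.000e-01]
scene handletop 73 c [623.2 102.6] size [19.3 35.3] ang 10.9 z [51.3 58.1 60.4] mean [625.4 103.7  56.9]
scene handle 173 c [623.8 102.7] size [20.6 36.9] ang 11.5 z [27.5 46.6 59.5] mean [626.9 104.7  45.8]
scene deck 2008 c [599.1 229.8] size [236.7 258.2] ang 0.1 z [3.6 6.  9.1] mean [623.  268.1   6.1]
scene fence 215 c [616.2 182. ] size [164.3  41.6] ang 6.8 z [33.1 39.1 57.2] mean [634.  178.6  42.1]
scene board 219 c [612.4 112.6] size [76.3 65.3] ang 4.1 z [11.1 13.7 17.3] mean [623.6 120.2  13.9]
scene trayrim 265 c [ 586.3 -267.9] size [235.  156.9] ang 9.9 z [20.7 25.8 30.1] mean [ 590.7 -264.9   25.5]
scene trayall 1710 c [ 585.1 -270.5] size [209.9 238.9] ang 0.1 z [ 3.5  6.4 27.2] mean [ 590.3 -271.5    9.9]
scene topspring 445 c [604. 232.] size [79.4 77.2] ang 17.6 z [112.1 129.5 139.9] mean [606.8 232.6 127.9]
  sil board_handle 0.92 1155 [610.8 202.1] [ 94.  245.7] 10.0
  sil stall 0.64 2154 [599.5 235.3] [205.2 216.1] 8.4
  sil tray 0.83 2794 [ 574.
[... 650 characters left out ...]
d 158 c [606.2 115.9] size [78.7 66.9] ang 8.3 z [10.7 15.4 19. ] mean [613.5 119.7  15. ]
top trayrim 221 c [ 584.1 -265.9] size [232.9 151.1] ang 9.5 z [21.1 27.8 32.9] mean [ 584.5 -271.2   27.6]
top trayall 2527 c [ 584.7 -269.9] size [210.1 237.6] ang 0.2 z [ 3.3  6.6 27.2] mean [ 583.5 -269.1    8.5]
top topspring 206 c [602.7 233.1] size [77.8 76.4] ang 46.9 z [115.  136.5 141.8] mean [603.  232.2 132.9]
  sil board_handle 0.85 953 [605.3 204.1] [ 92.5 248.9] 8.0
  sil stall 0.67 1705 [602.1 238. ] [191.5 213.3] 8.6
  sil tray 0.71 3596 [ 580.5 -269.7] [299.2 157.7] 10.1
  sil fence_top 0.77 1932 [602.3 241.7] [193.3 218.8] 9.8
  sil fence_top 0.63 165 [ 407.7 -127.8] [58.9 55.7] 15.2
```

View pics/top_crop.png

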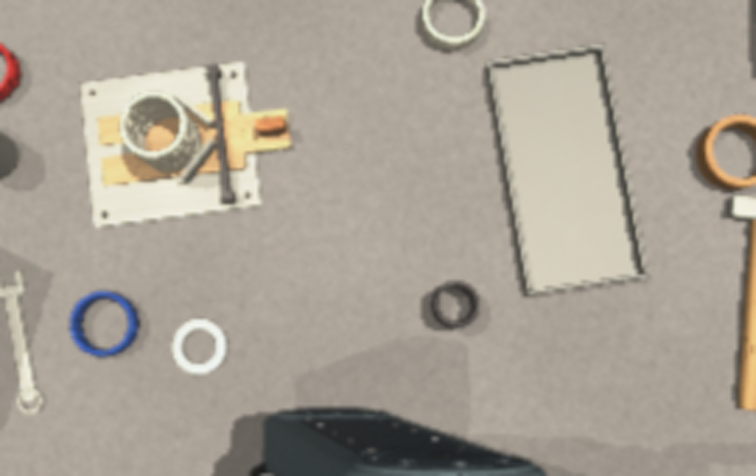

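View pics/scene_crop.png

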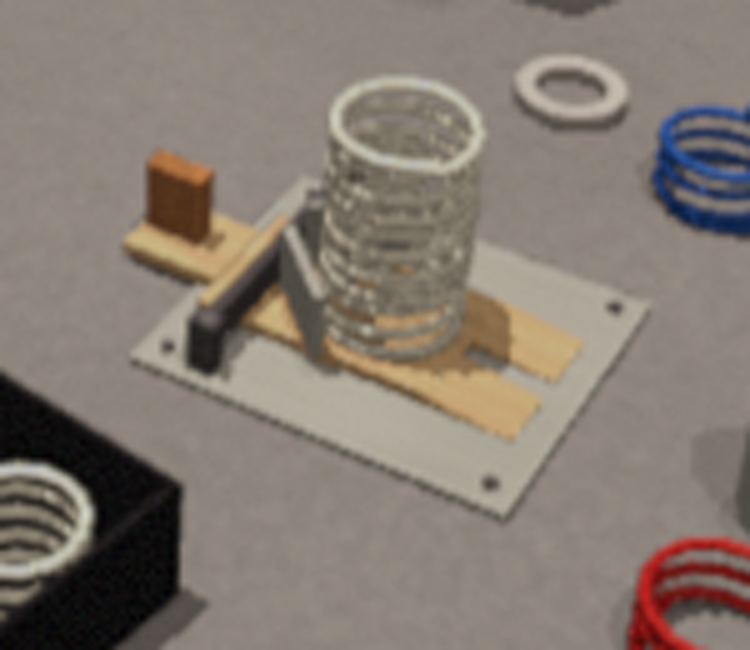

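Request:
apply_moves(motion=[{"spin": -0.149}, {"spin": -0.149}, {"spin": -0.149}, {"spin": -0.149}, {"spin": -0.149}, {"spin": -0.149}, {"spin": -0.149}, {"spin": -0.149}, {"spin": -0.149}, {"spin": -0.149}], claw=0)

```text
schema error: expected keys tx, ty, tz, spin
```

Request:
apply_moves(motion=[{"tx": -34, "tz": 34}, {"tx": -34, "tz": 34}, {"tx": -34, "tz": 34}, {"tx": -34, "tz": 34}, {"tx": -34, "tz": 34}, {"tx": -34, "tz": 34}, {"tx": -34, "tz": 34}, {"tx": -34, "tz": 34}, {"tx": -34, "tz": 34}, {"tx": -34, "tz": 34}])

```text
schema error: expected keys tx, ty, tz, spin
```

Request:
apply_moves(motion=[{"tx": -34, "tz": 34}, {"tx": -34, "tz": 34}, {"tx": -34, "tz": 34}, {"tx": -34, "tz": 34}, {"tx": -34, "tz": 34}, {"tx": -34, "tz": 34}, {"tx": -15, "tz": 34}, {}, {}])

```text
schema error: expected keys tx, ty, tz, spin
```

Request:
apply_moves(motion=[{"tx": 0, "ty": 0, "tz": 0, "spin": -0.149}, {"tx": 0, "ty": 0, "tz": 0, "spin": -0.149}, {"tx": 0, "ty": 0, "tz": 0, "spin": -0.149}, {"tx": 0, "ty": 0, "tz": 0, "spin": -0.149}, {"tx": 0, "ty": 0, "tz": 0, "spin": -0.149}, {"tx": 0, "ty": 0, "tz": 0, "spin": -0.149}, {"tx": 0, "ty": 0, "tz": 0, "spin": -0.149}, {"tx": 0, "ty": 0, "tz": 0, "spin": -0.149}, {"tx": 0, "ty": 0, "tz": 0, "spin": -0.149}, {"tx": 0, "ty": 0, "tz": 0, "spin": -0.149}], claw=0)

```text
time_s: 3.2
eef_pos: [132.7, -559.5, 404.7]
tool_rot: [-0.538, 0.459, -0.459, 0.538]
wrist_force: [0.9, -0.0, 0.3]
width: 88.0
```

Request:
apply_moves(motion=[{"tx": -34, "ty": 0, "tz": 34, "spin": 0}, {"tx": -34, "ty": 0, "tz": 34, "spin": 0}, {"tx": -34, "ty": 0, "tz": 34, "spin": 0}, {"tx": -34, "ty": 0, "tz": 34, "spin": 0}, {"tx": -34, "ty": 0, "tz": 34, "spin": 0}, {"tx": -34, "ty": 0, "tz": 34, "spin": 0}, {"tx": -34, "ty": 0, "tz": 34, "spin": 0}, {"tx": -34, "ty": 0, "tz": 34, "spin": 0}, {"tx": -34, "ty": 0, "tz": 34, "spin": 0}])

```text
time_s: 4.1
eef_pos: [389.5, -208.9, 405.1]
tool_rot: [0.536, -0.46, 0.461, -0.536]
wrist_force: [1.4, 0.4, 0.5]
width: 88.0
```

Request:
apply_moves(motion=[{"tx": -34, "ty": 0, "tz": 34, "spin": 0}, {"tx": -34, "ty": 0, "tz": 34, "spin": 0}, {"tx": -34, "ty": 10, "tz": 34, "spin": 0}, {"tx": -34, "ty": 20, "tz": 34, "spin": 0}, {"tx": -34, "ty": 20, "tz": 34, "spin": 0}, {"tx": -34, "ty": 20, "tz": 34, "spin": 0}, {"tx": -34, "ty": 20, "tz": 34, "spin": 0}, {"tx": -17, "ty": 0, "tz": 34, "spin": 0}, {"tx": 0, "ty": 0, "tz": 0, "spin": 0}])

```text
time_s: 5.0
eef_pos: [616.5, 79.2, 316.7]
tool_rot: [-0.537, 0.46, -0.46, 0.538]
wrist_force: [-0.5, -0.6, -0.4]
width: 88.3
```

```bash
python3 - <<'E'
from h import *
p=robot.get_image("wrist"); save(p,"w1.png"); C=cloud(p)
print(robot.mark_of("board_handle",p)[:2])
print(robot.mark_of("fence_top",p)[:2], robot.mark_of("stall_floor",p)[:2], robot.mark_of("spring_top_center",p)[:2])
def reg(name,x0,x1,y0,y1,z0,z1):
    m=(C[...,0]>x0)&(C[...,0]<x1)&(C[...,1]>y0)&(C[...,1]<y1)&(C[...,2]>z0)&(C[...,2]<z1)
    Q=C[m]
    if len(Q)<8: print(name,len(Q));return
    r=cv2.minAreaRect(Q[:,:2].astype(np.float32))
    print(name,len(Q),"c",np.round(r[0],1),"size",np.round(r[1],1),"ang",round(r[2],1),"z",np.round(np.percentile(Q[:,2],[5,50,95]),1),"mean",Q.mean(0).round(1))
reg("handletop",580,660,60,145,53,64)
reg("board",540,680,50,150,10,20)
reg("fence",510,720,130,220,33,62)
s=robot.observe(); print(R.from_quat(s["tool_rot"]).as_matrix().round(3))
E
```

```text
[{'xyz': [622.3, 101.7, 38.3], 'p': 0.66}]
[{'xyz': [615.8, 168.7, 42.3], 'p': 0.69}] [] [{'xyz': [608.4, 203.0, 5.3], 'p': 0.23}]
handletop 830 c [623.8 102.5] size [15.8 36. ] ang 9.0 z [57.7 59.3 60.5] mean [623.4 103.2  59.2]
board 3373 c [601.2 114.5] size [ 71.  122.1] ang 90.0 z [13.2 14.4 15.6] mean [616.8 123.8  14.4]
fence 4773 c [611.5 190.4] size [176.6  61.8] ang 8.9 z [37.8 39.7 57.9] mean [610.3 180.3  45.7]
[[ 0.15   0.     0.989]
 [-0.989 -0.     0.15 ]
 [ 0.    -1.    -0.   ]]
```

View pics/w1.png

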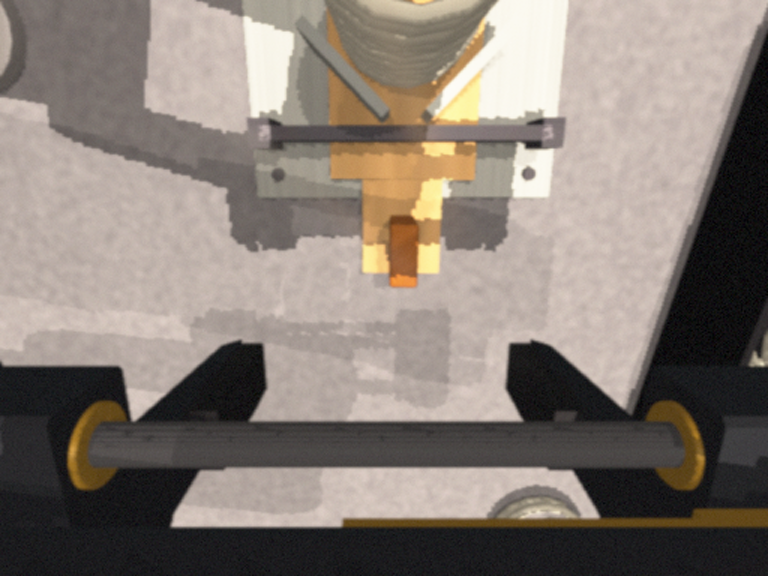

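The wrist view shows the handle at (403,252) px, the bridge at y≈132 and no obstacle around the grasp. I go over the handle and then down.

Request:
apply_moves(motion=[{"tx": -12, "ty": 0, "tz": 6, "spin": -0.004}, {"tx": -10.3, "ty": 10, "tz": 4.6, "spin": -0.003}, {"tx": 0, "ty": 30, "tz": 0, "spin": 0}, {"tx": 0, "ty": 30, "tz": 0, "spin": 0}, {"tx": 0, "ty": 30, "tz": 0, "spin": 0}, {"tx": 0, "ty": 20, "tz": 0, "spin": 0}, {"tx": 0, "ty": 10, "tz": 0, "spin": 0}, {"tx": 0, "ty": 0, "tz": 0, "spin": 0}])

```text
time_s: 6.05
eef_pos: [620.7, 100.5, 186.1]
tool_rot: [0.539, -0.46, 0.458, -0.538]
wrist_force: [-0.2, -0.3, -0.4]
width: 88.0
```

```bash
python3 - <<'E'
from h import *
p=robot.get_image("wrist"); save(p,"w2.png")
q=robot.get_image("scene"); save({"img":q["img"][160:310,210:390]},"s2.png",4.3)
s=robot.observe(); print(s["eef_pos"],s["wrist_force"],s["time_s"])
E
```

```text
[622.0070509  100.29016399 188.61916629] [ 0.52571272 -0.13609666 -0.55736867] 6.15
```

View pics/w2.png

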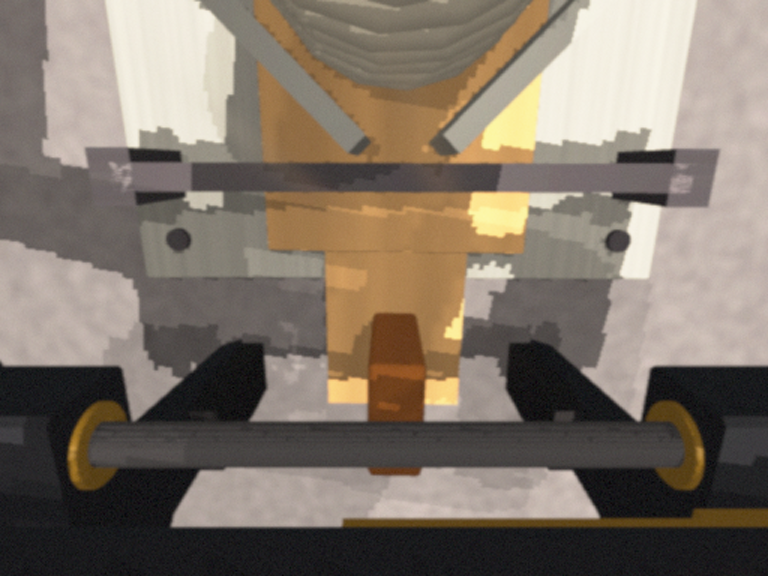

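View pics/s2.png

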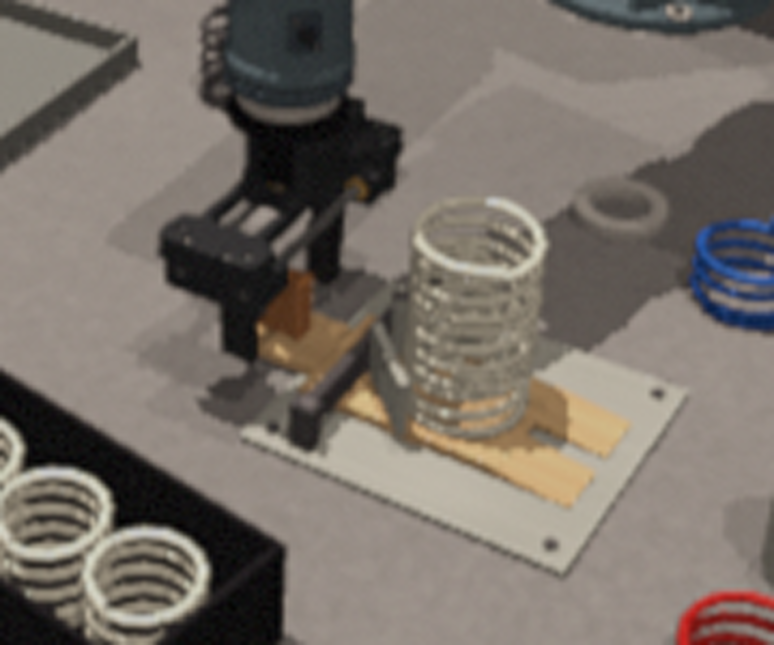

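The handle, (396,395) px, stands between the fingers a little right of their middle at 386, so I shift about 2.5 mm and close gently.

Request:
apply_moves(motion=[{"tx": -2, "ty": 0, "tz": 2.5, "spin": 0}, {"tx": 0, "ty": 0, "tz": 0, "spin": 0}, {"tx": 0, "ty": 0, "tz": 0, "spin": 0}])

```text
time_s: 6.45
eef_pos: [624.2, 102.5, 189.0]
tool_rot: [-0.538, 0.458, -0.459, 0.539]
wrist_force: [0.2, 0.4, 0.5]
width: 88.3
```

Request:
apply_moves(motion=[{"tx": 0, "ty": 0, "tz": 0, "spin": 0}, {"tx": 0, "ty": 0, "tz": 0, "spin": 0}, {"tx": 0, "ty": 0, "tz": 0, "spin": 0}, {"tx": 0, "ty": 0, "tz": 0, "spin": 0}, {"tx": 0, "ty": 0, "tz": 0, "spin": 0}, {"tx": 0, "ty": 0, "tz": 0, "spin": 0}, {"tx": 0, "ty": 0, "tz": 0, "spin": 0}, {"tx": 0, "ty": 0, "tz": 0, "spin": 0}], claw=1, squeeze=18)

```text
time_s: 7.25
eef_pos: [623.7, 102.4, 187.9]
tool_rot: [0.538, -0.459, 0.459, -0.538]
wrist_force: [-0.1, 1.3, 0.1]
width: 26.1
```

Request:
apply_moves(motion=[{"tx": 0, "ty": 0, "tz": 0, "spin": 0}, {"tx": 0, "ty": 0, "tz": 0, "spin": 0}, {"tx": 0, "ty": 0, "tz": 0, "spin": 0}, {"tx": 0, "ty": 0, "tz": 0, "spin": 0}])

```text
time_s: 7.65
eef_pos: [623.7, 102.4, 187.9]
tool_rot: [-0.538, 0.459, -0.459, 0.538]
wrist_force: [-0.1, -0.1, -0.2]
width: 15.7
```

Request:
apply_moves(motion=[{"tx": 1, "ty": 0, "tz": 0, "spin": 0}, {"tx": 1, "ty": 0, "tz": 0, "spin": 0}, {"tx": 0, "ty": 0, "tz": 0, "spin": 0}])

```text
time_s: 7.95
eef_pos: [624.0, 100.5, 187.9]
tool_rot: [-0.538, 0.459, -0.459, 0.538]
wrist_force: [-0.5, 2.3, -0.4]
width: 15.5
```

Request:
apply_moves(motion=[{"tx": 1, "ty": 0, "tz": 0, "spin": 0}, {"tx": 0, "ty": 0, "tz": 0, "spin": 0}])

```text
time_s: 8.15
eef_pos: [624.2, 99.4, 187.9]
tool_rot: [0.538, -0.459, 0.459, -0.538]
wrist_force: [0.0, 2.6, -0.5]
width: 15.8
```

Request:
apply_moves(motion=[{"tx": 1, "ty": 0, "tz": 0, "spin": 0}, {"tx": 0, "ty": 0, "tz": 0, "spin": 0}])

```text
time_s: 8.35
eef_pos: [624.3, 98.4, 187.9]
tool_rot: [0.538, -0.459, 0.459, -0.538]
wrist_force: [0.4, 1.8, 0.6]
width: 15.8
```

Request:
apply_moves(motion=[{"tx": 1, "ty": 0, "tz": 0, "spin": 0}, {"tx": 0, "ty": 0, "tz": 0, "spin": 0}])

```text
time_s: 8.55
eef_pos: [624.5, 97.3, 187.9]
tool_rot: [0.538, -0.459, 0.459, -0.538]
wrist_force: [-0.3, 2.2, -0.2]
width: 15.9
```

Request:
apply_moves(motion=[{"tx": 0.7, "ty": 0, "tz": 0, "spin": 0}, {"tx": 0, "ty": 0, "tz": 0, "spin": 0}])

```text
time_s: 8.75
eef_pos: [624.6, 96.7, 187.9]
tool_rot: [0.538, -0.459, 0.459, -0.538]
wrist_force: [-1.0, 2.3, 0.5]
width: 15.8
```

Request:
apply_moves(motion=[{"tx": 0.7, "ty": 0, "tz": 0, "spin": 0}, {"tx": 0, "ty": 0, "tz": 0, "spin": 0}])

```text
time_s: 8.95
eef_pos: [624.8, 96.0, 187.9]
tool_rot: [0.538, -0.459, 0.459, -0.538]
wrist_force: [0.2, 2.4, 0.4]
width: 15.8
```

Request:
apply_moves(motion=[{"tx": 0.7, "ty": 0, "tz": 0, "spin": 0}, {"tx": 0, "ty": 0, "tz": 0, "spin": 0}])

```text
time_s: 9.15
eef_pos: [624.8, 95.4, 187.9]
tool_rot: [-0.538, 0.459, -0.459, 0.538]
wrist_force: [-0.3, 4.3, 0.2]
width: 15.8
```

Request:
apply_moves(motion=[{"tx": 0.7, "ty": 0, "tz": 0, "spin": 0}, {"tx": 0, "ty": 0, "tz": 0, "spin": 0}])

```text
time_s: 9.35
eef_pos: [625.0, 94.8, 187.9]
tool_rot: [-0.538, 0.459, -0.459, 0.538]
wrist_force: [-0.6, 3.1, -0.6]
width: 16.0
```

Request:
apply_moves(motion=[{"tx": 0.7, "ty": 0, "tz": 0, "spin": 0}, {"tx": 0, "ty": 0, "tz": 0, "spin": 0}])

```text
time_s: 9.55
eef_pos: [625.1, 94.0, 187.9]
tool_rot: [-0.538, 0.459, -0.459, 0.538]
wrist_force: [-0.1, 4.7, -1.6]
width: 16.0
```

Request:
apply_moves(motion=[{"tx": 0.7, "ty": 0, "tz": 0, "spin": 0}, {"tx": 0, "ty": 0, "tz": 0, "spin": 0}])

```text
time_s: 9.75
eef_pos: [625.2, 93.3, 187.9]
tool_rot: [-0.538, 0.459, -0.459, 0.538]
wrist_force: [-0.9, 4.1, -1.1]
width: 15.8
```

Request:
apply_moves(motion=[{"tx": 0.7, "ty": 0, "tz": 0, "spin": 0}, {"tx": 0, "ty": 0, "tz": 0, "spin": 0}])

```text
time_s: 9.95
eef_pos: [625.2, 92.9, 187.9]
tool_rot: [-0.538, 0.459, -0.459, 0.538]
wrist_force: [-0.6, 5.6, -0.6]
width: 16.1
```

```bash
python3 - <<'E'
from h import *
p=robot.get_image("wrist"); save(p,"w3.png")
for i in range(3):
    s=robot.observe(); print(s["eef_pos"].round(1) if hasattr(s["eef_pos"],'round') else s["eef_pos"],np.round(s["wrist_force"],1),np.round(s["ft_torque"],2),s["time_s"])
E
```

```text
[625.2  92.9 187.9] [ 0.1  5.6 -0.3] [ 0.76 -0.07 -0.06] 10.0
[625.2  92.9 187.9] [ 0.1  5.6 -0.3] [ 0.76 -0.07 -0.06] 10.0
[625.2  92.9 187.9] [ 0.1  5.6 -0.3] [ 0.76 -0.07 -0.06] 10.0
```

View pics/w3.png

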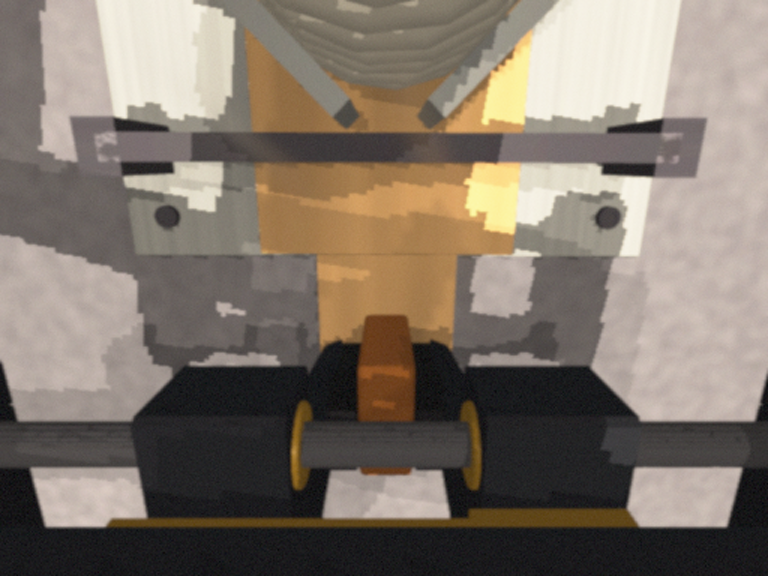

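Request:
apply_moves(motion=[{"tx": 0.7, "ty": 0, "tz": 0, "spin": 0}, {"tx": 0, "ty": 0, "tz": 0, "spin": 0}])

```text
time_s: 10.2
eef_pos: [625.2, 92.7, 187.9]
tool_rot: [-0.538, 0.459, -0.458, 0.538]
wrist_force: [-0.4, 6.6, -0.3]
width: 16.2
```

Request:
apply_moves(motion=[{"tx": 0.5, "ty": 0, "tz": 0, "spin": 0}, {"tx": 0, "ty": 0, "tz": 0, "spin": 0}])

```text
time_s: 10.4
eef_pos: [625.2, 92.5, 187.9]
tool_rot: [-0.538, 0.459, -0.458, 0.539]
wrist_force: [0.4, 10.1, 0.4]
width: 15.8
```

```bash
python3 - <<'E'
from h import *
T=[];F=[]
for i in range(10):
    robot.get_image("wrist"); s=robot.observe(); T.append(s["ft_torque"]);F.append(s["wrist_force"])
T=np.array(T);F=np.array(F);print(T.mean(0).round(3),T.std(0).round(3),F.mean(0).round(2),F.std(0).round(2),s["time_s"])
E
```

```text
[ 1.343  0.024 -0.103] [0.034 0.022 0.028] [-0.86  8.96  0.45] [0.37 0.41 0.25] 10.9
```

The yaw moment (−0.10 Nm at 9 N) suggests the stud is on the board's +y side, so the way out is along tool −z. I ease off to a light preload and feel that way.

Request:
apply_moves(motion=[{"tx": -0.6, "ty": 0, "tz": -0.5, "spin": 0}, {"tx": 0, "ty": 0, "tz": -1, "spin": 0}, {"tx": 0, "ty": 0, "tz": -1, "spin": 0}, {"tx": 0, "ty": 0, "tz": 0, "spin": 0}])

```text
time_s: 11.3
eef_pos: [623.0, 92.2, 187.9]
tool_rot: [-0.538, 0.459, -0.459, 0.539]
wrist_force: [0.7, 7.4, -1.6]
width: 15.5
```

Request:
apply_moves(motion=[{"tx": 0, "ty": 0, "tz": -1, "spin": 0}, {"tx": 0, "ty": 0, "tz": -1, "spin": 0}, {"tx": 0, "ty": 0, "tz": 0, "spin": 0}])

```text
time_s: 11.6
eef_pos: [621.1, 91.8, 187.9]
tool_rot: [-0.537, 0.459, -0.459, 0.539]
wrist_force: [1.3, 7.4, -1.9]
width: 15.9
```

Request:
apply_moves(motion=[{"tx": 0, "ty": 0, "tz": -1, "spin": 0}, {"tx": 0, "ty": 0, "tz": -1, "spin": 0}, {"tx": 0, "ty": 0, "tz": 0, "spin": 0}])

```text
time_s: 11.9
eef_pos: [619.2, 91.4, 187.9]
tool_rot: [-0.537, 0.459, -0.459, 0.539]
wrist_force: [1.6, 6.8, -1.8]
width: 15.9
```

Request:
apply_moves(motion=[{"tx": 0, "ty": 0, "tz": -1, "spin": 0}, {"tx": 0, "ty": 0, "tz": -1, "spin": 0}, {"tx": 0, "ty": 0, "tz": 0, "spin": 0}])

```text
time_s: 12.2
eef_pos: [617.2, 90.9, 187.9]
tool_rot: [-0.538, 0.459, -0.459, 0.538]
wrist_force: [1.2, 4.8, -2.2]
width: 16.2
```

Request:
apply_moves(motion=[{"tx": 0, "ty": 0, "tz": -1, "spin": 0}, {"tx": 0, "ty": 0, "tz": -1, "spin": 0}, {"tx": 0, "ty": 0, "tz": 0, "spin": 0}])

```text
time_s: 12.5
eef_pos: [615.1, 89.9, 187.9]
tool_rot: [-0.538, 0.459, -0.459, 0.538]
wrist_force: [1.6, 0.6, -4.7]
width: 15.8
```

The pull force fell to 0.6 N after ~10.5 mm, so the stud has met the groove's edge. I centre it a bit more and test-pull.

Request:
apply_moves(motion=[{"tx": 0, "ty": 0, "tz": -1, "spin": 0}, {"tx": 0, "ty": 0, "tz": -1, "spin": 0}, {"tx": 1, "ty": 0, "tz": 0, "spin": 0}, {"tx": 1, "ty": 0, "tz": 0, "spin": 0}, {"tx": 0, "ty": 0, "tz": 0, "spin": 0}])

```text
time_s: 13.0
eef_pos: [613.3, 88.1, 187.9]
tool_rot: [0.538, -0.459, 0.459, -0.538]
wrist_force: [1.0, 2.9, -1.8]
width: 15.7
```

```bash
python3 - <<'E'
from h import *
T=[];F=[]
for i in range(3):
    p=robot.get_image("wrist"); s=robot.observe(); T.append(s["ft_torque"]);F.append(s["wrist_force"])
T=np.array(T);F=np.array(F);print(T.mean(0).round(3),F.mean(0).round(2),s["time_s"],s["eef_pos"])
save(p,"w4.png")
q=robot.get_image("scene"); save({"img":q["img"][160:310,210:390]},"s4.png",4.3)
E
```

```text
[ 0.356 -0.267 -0.285] [ 1.03  2.98 -1.66] 13.15 [613.27804312  88.13844048 187.916877  ]
```

View pics/w4.png

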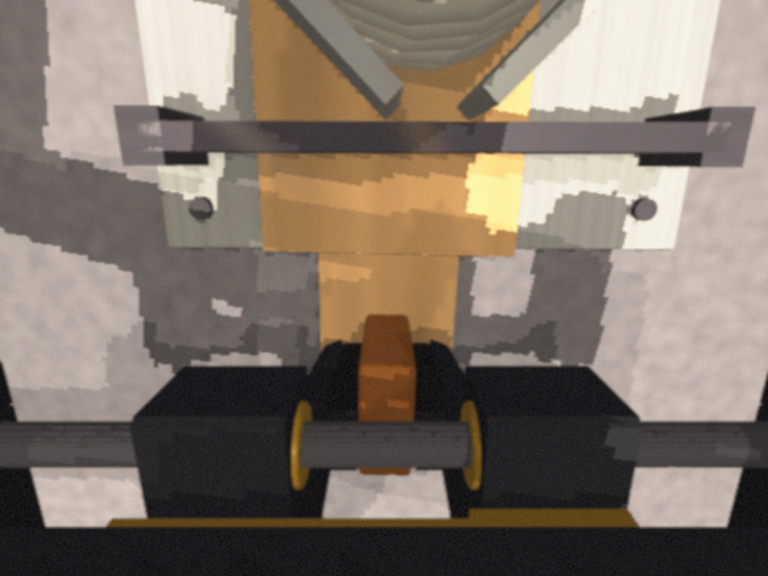

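View pics/s4.png

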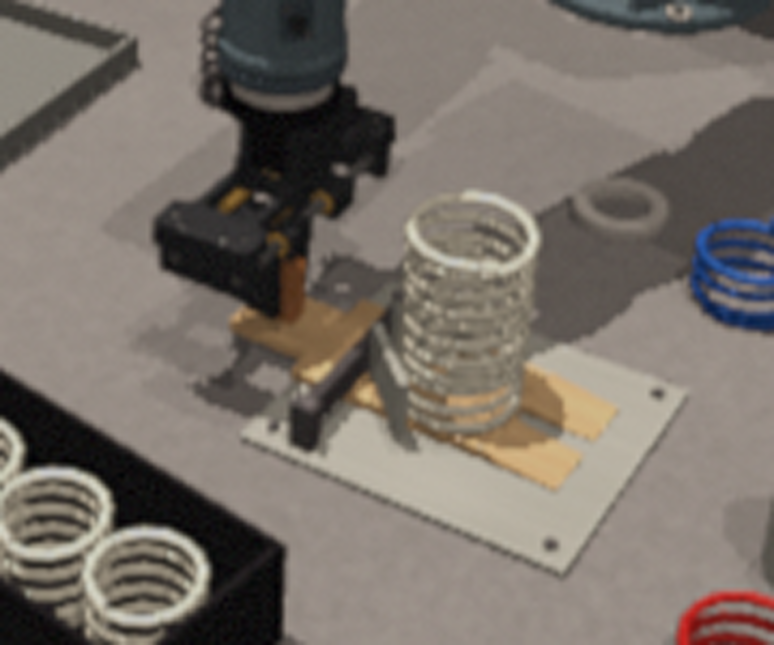

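Request:
apply_moves(motion=[{"tx": 1, "ty": 0, "tz": 0, "spin": 0}, {"tx": 1, "ty": 0, "tz": 0, "spin": 0}, {"tx": 1, "ty": 0, "tz": 0, "spin": 0}])

```text
time_s: 13.5
eef_pos: [613.8, 85.2, 187.9]
tool_rot: [0.538, -0.459, 0.459, -0.538]
wrist_force: [0.5, 4.7, -0.8]
width: 15.9
```

Request:
apply_moves(motion=[{"tx": 1, "ty": 0, "tz": 0, "spin": 0}, {"tx": 1, "ty": 0, "tz": 0, "spin": 0}, {"tx": 1, "ty": 0, "tz": 0, "spin": 0}])

```text
time_s: 13.8
eef_pos: [614.3, 82.1, 187.9]
tool_rot: [0.538, -0.459, 0.459, -0.538]
wrist_force: [0.8, 3.1, -1.4]
width: 15.7
```

Request:
apply_moves(motion=[{"tx": 1.5, "ty": 0, "tz": 0, "spin": 0}, {"tx": 1.5, "ty": 0, "tz": 0, "spin": 0}, {"tx": 1.5, "ty": 0, "tz": 0, "spin": 0}, {"tx": 1.5, "ty": 0, "tz": 0, "spin": 0}, {"tx": 1.5, "ty": 0, "tz": 0, "spin": 0}, {"tx": 1.5, "ty": 0, "tz": 0, "spin": 0}])

```text
time_s: 14.4
eef_pos: [615.7, 73.2, 187.9]
tool_rot: [0.538, -0.459, 0.459, -0.538]
wrist_force: [-0.8, 3.9, -0.7]
width: 15.8
```

Request:
apply_moves(motion=[{"tx": 1.5, "ty": 0, "tz": 0, "spin": 0}, {"tx": 1.5, "ty": 0, "tz": 0, "spin": 0}, {"tx": 1.5, "ty": 0, "tz": 0, "spin": 0}, {"tx": 1.5, "ty": 0, "tz": 0, "spin": 0}, {"tx": 1.5, "ty": 0, "tz": 0, "spin": 0}, {"tx": 1.5, "ty": 0, "tz": 0, "spin": 0}])

```text
time_s: 15.0
eef_pos: [617.2, 64.2, 187.9]
tool_rot: [0.538, -0.459, 0.459, -0.538]
wrist_force: [0.4, 4.2, -0.6]
width: 16.0
```

```bash
python3 - <<'E'
from h import *
p=robot.get_image("wrist"); s=robot.observe(); print(np.round(s["ft_torque"],3),np.round(s["wrist_force"],2),s["time_s"],s["eef_pos"])
save(p,"w5.png")
C=cloud(p)
m=(C[...,0]>560)&(C[...,0]<660)&(C[...,1]>50)&(C[...,1]<180)
q=robot.get_image("scene"); save({"img":q["img"][160:310,210:390]},"s5.png",4.3)
E
```

```text
[0.541 0.022 0.024] [ 0.19  4.43 -0.7 ] 15.05 [617.19768242  64.03247565 187.88566178]
```

View pics/w5.png

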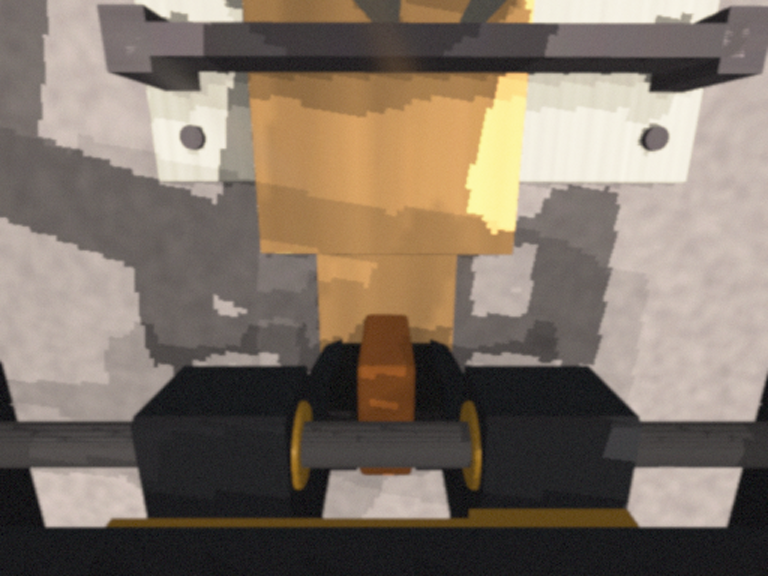

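View pics/s5.png

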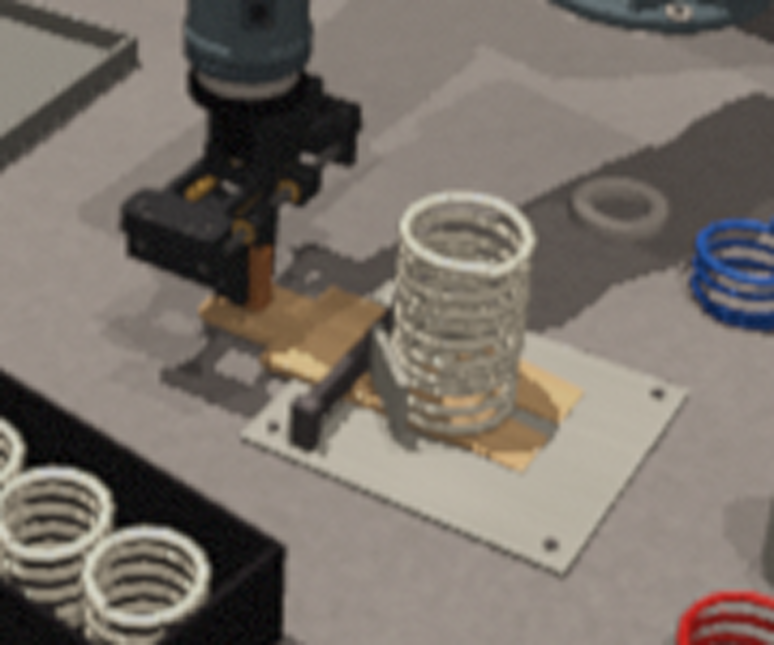

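Board and handle move together, the stack is upright and lightly against the V. I keep drawing.

Request:
apply_moves(motion=[{"tx": 1.5, "ty": 0, "tz": 0, "spin": 0}, {"tx": 1.5, "ty": 0, "tz": 0, "spin": 0}, {"tx": 1.5, "ty": 0, "tz": 0, "spin": 0}, {"tx": 1.5, "ty": 0, "tz": 0, "spin": 0}, {"tx": 1.5, "ty": 0, "tz": 0, "spin": 0}, {"tx": 1.5, "ty": 0, "tz": 0, "spin": 0}, {"tx": 1.5, "ty": 0, "tz": 0, "spin": 0}, {"tx": 1.5, "ty": 0, "tz": 0, "spin": 0}])

```text
time_s: 15.9
eef_pos: [619.1, 52.4, 187.9]
tool_rot: [0.538, -0.459, 0.459, -0.538]
wrist_force: [0.3, 4.0, -0.6]
width: 15.6
```

Request:
apply_moves(motion=[{"tx": 1.5, "ty": 0, "tz": 0, "spin": 0}, {"tx": 1.5, "ty": 0, "tz": 0, "spin": 0}, {"tx": 1.5, "ty": 0, "tz": 0, "spin": 0}, {"tx": 1.5, "ty": 0, "tz": 0, "spin": 0}, {"tx": 1.5, "ty": 0, "tz": 0, "spin": 0}, {"tx": 1.5, "ty": 0, "tz": 0, "spin": 0}, {"tx": 1.5, "ty": 0, "tz": 0, "spin": 0}, {"tx": 1.5, "ty": 0, "tz": 0, "spin": 0}])

```text
time_s: 16.7
eef_pos: [621.0, 40.3, 187.9]
tool_rot: [0.538, -0.459, 0.459, -0.538]
wrist_force: [-0.6, 2.5, -1.5]
width: 16.3
```

Request:
apply_moves(motion=[{"tx": 1.5, "ty": 0, "tz": 0, "spin": 0}, {"tx": 1.5, "ty": 0, "tz": 0, "spin": 0}, {"tx": 1.5, "ty": 0, "tz": 0, "spin": 0}, {"tx": 1.5, "ty": 0, "tz": 0, "spin": 0}, {"tx": 1.5, "ty": 0, "tz": 0, "spin": 0}, {"tx": 1.5, "ty": 0, "tz": 0, "spin": 0}, {"tx": 1.5, "ty": 0, "tz": 0, "spin": 0}, {"tx": 1.5, "ty": 0, "tz": 0, "spin": 0}])

```text
time_s: 17.5
eef_pos: [622.9, 28.7, 187.9]
tool_rot: [0.538, -0.459, 0.459, -0.538]
wrist_force: [0.0, 3.9, -2.3]
width: 15.8
```

```bash
python3 - <<'E'
from h import *
q=robot.get_image("scene"); save({"img":q["img"][160:310,210:390]},"s6.png",4.3)
s=robot.observe(); print(np.round(s["ft_torque"],3),np.round(s["wrist_force"],2),s["time_s"],s["eef_pos"])
E
```

```text
[ 0.284  0.007 -0.021] [-0.39  2.09 -2.16] 17.55 [622.91453647  28.48821969 187.89282893]
```

View pics/s6.png

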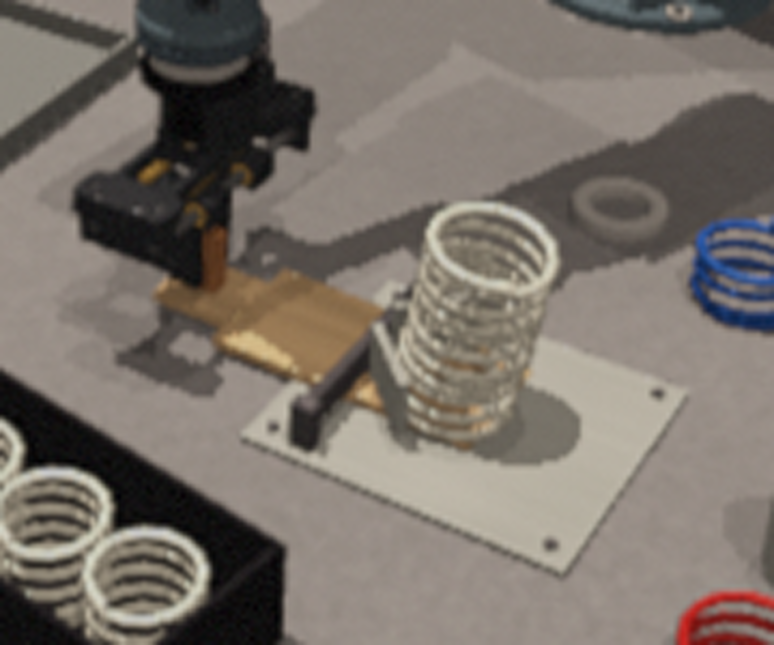

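The stack leans about 0.1–0.15 rad onto the tapered tail, as expected there; I continue slowly.

Request:
apply_moves(motion=[{"tx": 1, "ty": 0, "tz": 0, "spin": 0}, {"tx": 1, "ty": 0, "tz": 0, "spin": 0}, {"tx": 1, "ty": 0, "tz": 0, "spin": 0}, {"tx": 1, "ty": 0, "tz": 0, "spin": 0}, {"tx": 1, "ty": 0, "tz": 0, "spin": 0}, {"tx": 1, "ty": 0, "tz": 0, "spin": 0}, {"tx": 1, "ty": 0, "tz": 0, "spin": 0}, {"tx": 1, "ty": 0, "tz": 0, "spin": 0}, {"tx": 1, "ty": 0, "tz": 0, "spin": 0}, {"tx": 1, "ty": 0, "tz": 0, "spin": 0}])

```text
time_s: 18.55
eef_pos: [624.4, 18.9, 187.9]
tool_rot: [0.538, -0.459, 0.459, -0.538]
wrist_force: [-0.5, 1.8, -2.1]
width: 15.8
```

```bash
python3 - <<'E'
from h import *
q=robot.get_image("scene"); save({"img":q["img"][160:310,210:390]},"s7.png",4.3)
s=robot.observe(); print(np.round(s["ft_torque"],3),np.round(s["wrist_force"],2),s["time_s"],s["eef_pos"])
E
```

```text
[ 0.089 -0.09   0.054] [ 0.04  0.51 -2.53] 18.6 [624.49155986  18.72803426 187.91904873]
```

View pics/s7.png

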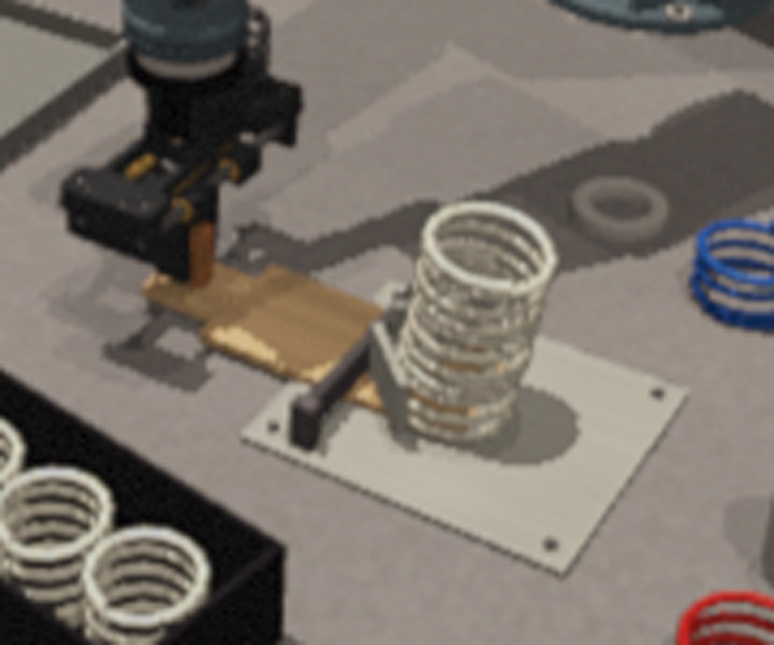

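Request:
apply_moves(motion=[{"tx": 1, "ty": 0, "tz": 0, "spin": 0}, {"tx": 1, "ty": 0, "tz": 0, "spin": 0}, {"tx": 1, "ty": 0, "tz": 0, "spin": 0}, {"tx": 1, "ty": 0, "tz": 0, "spin": 0}, {"tx": 1, "ty": 0, "tz": 0, "spin": 0}, {"tx": 1, "ty": 0, "tz": 0, "spin": 0}, {"tx": 1, "ty": 0, "tz": 0, "spin": 0}, {"tx": 1, "ty": 0, "tz": 0, "spin": 0}, {"tx": 1, "ty": 0, "tz": 0, "spin": 0}, {"tx": 1, "ty": 0, "tz": 0, "spin": 0}, {"tx": 1, "ty": 0, "tz": 0, "spin": 0}, {"tx": 1, "ty": 0, "tz": 0, "spin": 0}])

```text
time_s: 19.8
eef_pos: [626.4, 7.0, 187.9]
tool_rot: [-0.538, 0.459, -0.459, 0.538]
wrist_force: [-0.8, 1.4, -2.3]
width: 15.9
```

Request:
apply_moves(motion=[{"tx": 1, "ty": 0, "tz": 0, "spin": 0}, {"tx": 1, "ty": 0, "tz": 0, "spin": 0}, {"tx": 1, "ty": 0, "tz": 0, "spin": 0}, {"tx": 1, "ty": 0, "tz": 0, "spin": 0}, {"tx": 1, "ty": 0, "tz": 0, "spin": 0}, {"tx": 1, "ty": 0, "tz": 0, "spin": 0}, {"tx": 1, "ty": 0, "tz": 0, "spin": 0}, {"tx": 1, "ty": 0, "tz": 0, "spin": 0}, {"tx": 1, "ty": 0, "tz": 0, "spin": 0}, {"tx": 1, "ty": 0, "tz": 0, "spin": 0}, {"tx": 1, "ty": 0, "tz": 0, "spin": 0}, {"tx": 1, "ty": 0, "tz": 0, "spin": 0}])

```text
time_s: 21.0
eef_pos: [628.3, -4.8, 187.9]
tool_rot: [-0.538, 0.459, -0.459, 0.538]
wrist_force: [-0.4, 0.9, -1.3]
width: 16.0
```

```bash
python3 - <<'E'
from h import *
q=robot.get_image("scene"); save({"img":q["img"][160:310,210:390]},"s8.png",4.3)
s=robot.observe(); print(np.round(s["ft_torque"],3),np.round(s["wrist_force"],2),s["time_s"],s["eef_pos"])
E
```

```text
[ 0.045 -0.038  0.001] [ 0.05  0.45 -1.42] 21.05 [628.30528442  -4.95942248 187.92744713]
```

View pics/s8.png

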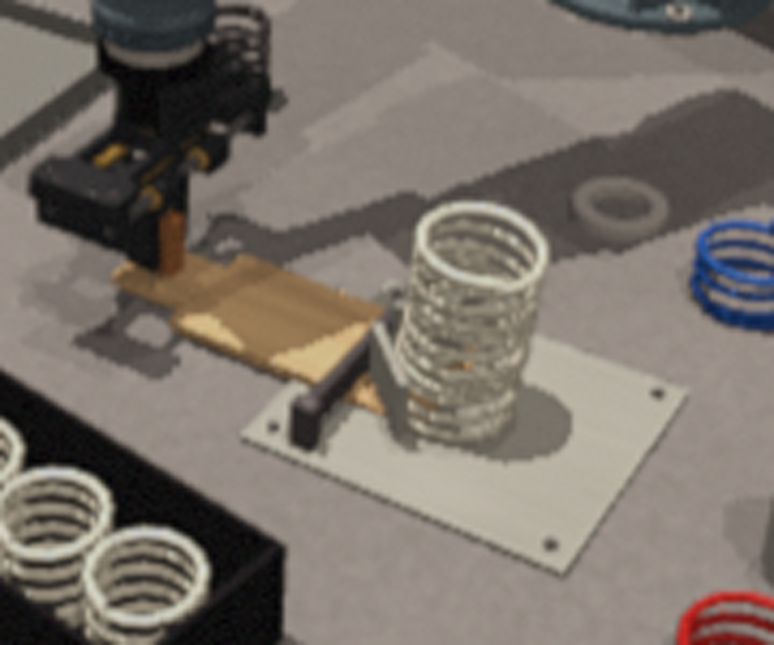

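Request:
apply_moves(motion=[{"tx": 1.2, "ty": 0, "tz": 0, "spin": 0}, {"tx": 1.2, "ty": 0, "tz": 0, "spin": 0}, {"tx": 1.2, "ty": 0, "tz": 0, "spin": 0}, {"tx": 1.2, "ty": 0, "tz": 0, "spin": 0}, {"tx": 1.2, "ty": 0, "tz": 0, "spin": 0}, {"tx": 1.2, "ty": 0, "tz": 0, "spin": 0}, {"tx": 1.2, "ty": 0, "tz": 0, "spin": 0}, {"tx": 1.2, "ty": 0, "tz": 0, "spin": 0}, {"tx": 1.2, "ty": 0, "tz": 0, "spin": 0}, {"tx": 1.2, "ty": 0, "tz": 0, "spin": 0}, {"tx": 1.2, "ty": 0, "tz": 0, "spin": 0}, {"tx": 1.2, "ty": 0, "tz": 0, "spin": 0}])

```text
time_s: 22.25
eef_pos: [630.6, -19.1, 187.9]
tool_rot: [-0.538, 0.459, -0.459, 0.538]
wrist_force: [-0.1, 1.4, -0.6]
width: 16.1
```

Request:
apply_moves(motion=[{"tx": 1.2, "ty": 0, "tz": 0, "spin": 0}, {"tx": 1.2, "ty": 0, "tz": 0, "spin": 0}, {"tx": 1.2, "ty": 0, "tz": 0, "spin": 0}, {"tx": 1.2, "ty": 0, "tz": 0, "spin": 0}, {"tx": 1.2, "ty": 0, "tz": 0, "spin": 0}, {"tx": 1.2, "ty": 0, "tz": 0, "spin": 0}, {"tx": 1.2, "ty": 0, "tz": 0, "spin": 0}, {"tx": 1.2, "ty": 0, "tz": 0, "spin": 0}, {"tx": 1.2, "ty": 0, "tz": 0, "spin": 0}, {"tx": 1.2, "ty": 0, "tz": 0, "spin": 0}, {"tx": 1.2, "ty": 0, "tz": 0, "spin": 0}, {"tx": 1.2, "ty": 0, "tz": 0, "spin": 0}])

```text
time_s: 23.45
eef_pos: [632.8, -33.3, 187.9]
tool_rot: [-0.538, 0.459, -0.459, 0.538]
wrist_force: [-0.6, 1.0, -1.6]
width: 15.6
```

Request:
apply_moves(motion=[{"tx": 1.2, "ty": 0, "tz": 0, "spin": 0}, {"tx": 1.2, "ty": 0, "tz": 0, "spin": 0}, {"tx": 1.2, "ty": 0, "tz": 0, "spin": 0}, {"tx": 1.2, "ty": 0, "tz": 0, "spin": 0}, {"tx": 1.2, "ty": 0, "tz": 0, "spin": 0}, {"tx": 1.2, "ty": 0, "tz": 0, "spin": 0}])

```text
time_s: 24.05
eef_pos: [634.0, -40.6, 188.0]
tool_rot: [0.538, -0.459, 0.459, -0.538]
wrist_force: [-0.1, 0.2, -1.4]
width: 16.0
```

```bash
python3 - <<'E'
from h import *
q=robot.get_image("scene"); save({"img":q["img"][160:310,210:390]},"s9.png",4.3)
w=robot.get_image("wrist"); save(w,"w9.png",1.5)
s=robot.observe(); print(np.round(s["ft_torque"],3),np.round(s["wrist_force"],2),s["time_s"],s["eef_pos"])
E
```

```text
[-0.088 -0.123 -0.007] [-0.35 -0.58 -1.74] 24.15 [634.0577338  -40.65965045 188.00238771]
```

View pics/s9.png

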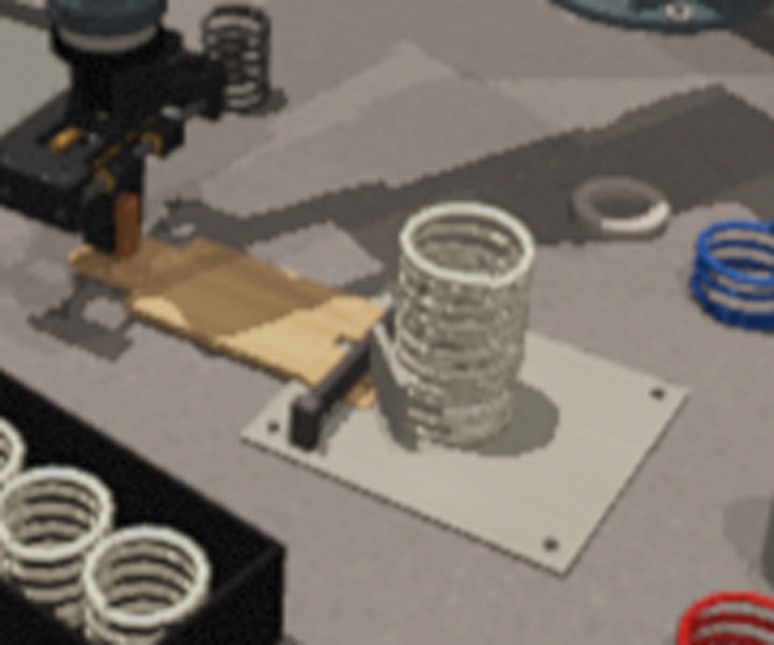

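View pics/w9.png

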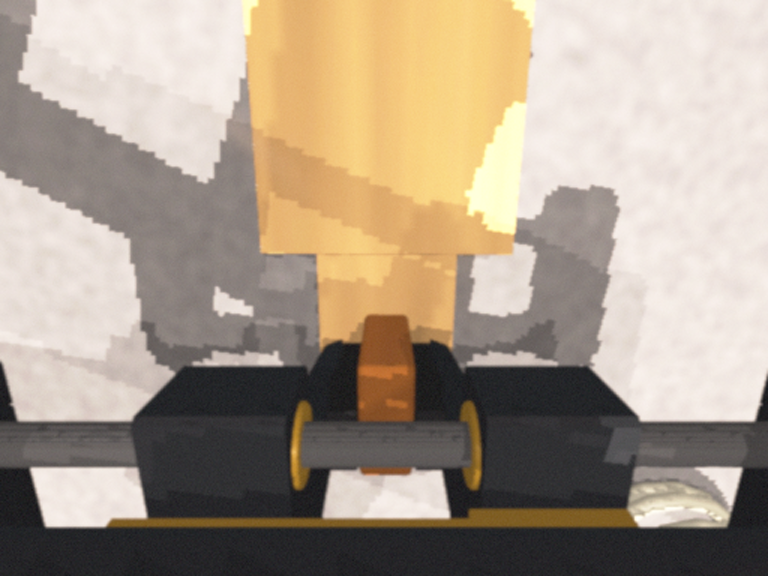

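Stack is down and upright, board nearly clear of the bridge. I firm the grip and draw the rest out.

Request:
apply_moves(motion=[{"tx": 0, "ty": 0, "tz": 0, "spin": 0}, {"tx": 1, "ty": 0, "tz": 0, "spin": 0}, {"tx": 3, "ty": 0, "tz": 0, "spin": 0}, {"tx": 5, "ty": 0, "tz": 0, "spin": 0}, {"tx": 5, "ty": 0, "tz": 0, "spin": 0}, {"tx": 5, "ty": 0, "tz": 0, "spin": 0}, {"tx": 5, "ty": 0, "tz": 0, "spin": 0}, {"tx": 5, "ty": 0, "tz": 0, "spin": 0}, {"tx": 5, "ty": 0, "tz": 0, "spin": 0}, {"tx": 5, "ty": 0, "tz": 0, "spin": 0}, {"tx": 5, "ty": 0, "tz": 0, "spin": 0}, {"tx": 5, "ty": 0, "tz": 0, "spin": 0}], claw=1, squeeze=50)

```text
time_s: 25.35
eef_pos: [641.8, -89.1, 187.9]
tool_rot: [-0.538, 0.459, -0.459, 0.538]
wrist_force: [-0.3, 1.1, -1.1]
width: 15.5
```

Request:
apply_moves(motion=[{"tx": 5, "ty": -4, "tz": 0, "spin": 0}, {"tx": 3, "ty": -8, "tz": 0, "spin": 0}, {"tx": 0, "ty": -12, "tz": 0, "spin": 0}, {"tx": 0, "ty": -15, "tz": 0, "spin": 0}, {"tx": 0, "ty": -15, "tz": 0, "spin": 0}, {"tx": 0, "ty": -15, "tz": 0, "spin": 0}, {"tx": 0, "ty": -15, "tz": 0, "spin": 0}, {"tx": 0, "ty": -10, "tz": 0, "spin": 0}, {"tx": 0, "ty": 0, "tz": 0, "spin": 0}])

```text
time_s: 26.25
eef_pos: [643.7, -96.7, 284.4]
tool_rot: [-0.538, 0.457, -0.46, 0.539]
wrist_force: [0.7, -0.1, -1.6]
width: 15.5
```

```bash
python3 - <<'E'
from h import *
q=robot.get_image("scene"); save(q,"s10.png",1.5)
w=robot.get_image("top"); save(w,"t10.png",1.5)
for n in ["spring_low_center","spring_mid_center","spring_top_center","stall_floor","tray"]:
    for p in (q,w):
        print(n,[(np.round(r["xyz"]).tolist(),round(r["p"],2)) for r in robot.mark_of(n,p)[:3]])
s=robot.observe(); print(np.round(s["ft_torque"],3),np.round(s["wrist_force"],2),s["time_s"],s["eef_pos"])
E
```

```text
spring_low_center [([608.0, 222.0, 31.0], 0.59)]
spring_low_center [([604.0, 226.0, 26.0], 0.38)]
spring_mid_center [([691.0, 473.0, 24.0], 0.79), ([605.0, 221.0, 68.0], 0.75)]
spring_mid_center [([690.0, 481.0, 21.0], 0.85), ([603.0, 226.0, 67.0], 0.47)]
spring_top_center [([609.0, 230.0, 112.0], 0.75), ([370.0, 305.0, 20.0], 0.69)]
spring_top_center [([603.0, 225.0, 112.0], 0.78), ([417.0, -500.0, -1.0], 0.38)]
stall_floor [([604.0, 235.0, 6.0], 0.72), ([607.0, 225.0, 68.0], 0.4)]
stall_floor [([610.0, 228.0, 6.0], 0.65)]
tray [([579.0, -272.0, -2.0], 0.57)]
tray [([584.0, -268.0, -2.0], 0.78)]
[-0.261 -0.133  0.019] [ 0.2  -0.35 -1.33] 26.85 [642.95321352 -96.55020729 281.68828948]
```

View pics/s10.png

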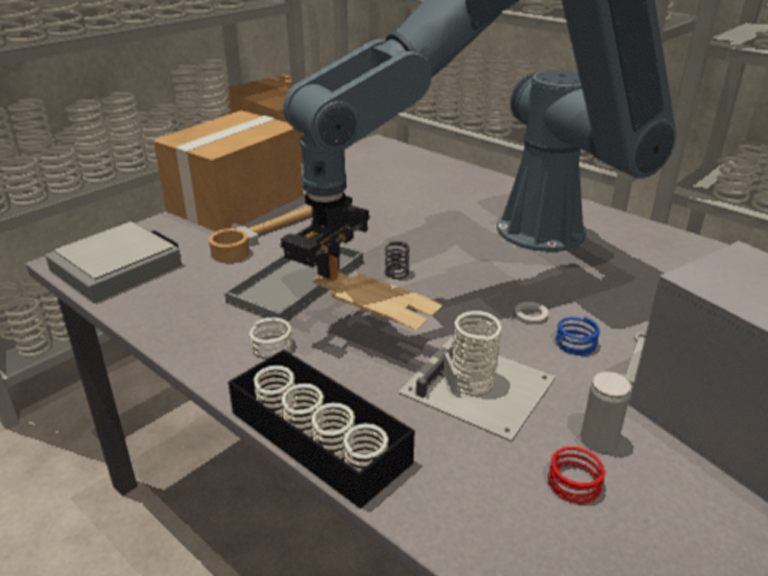

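View pics/t10.png

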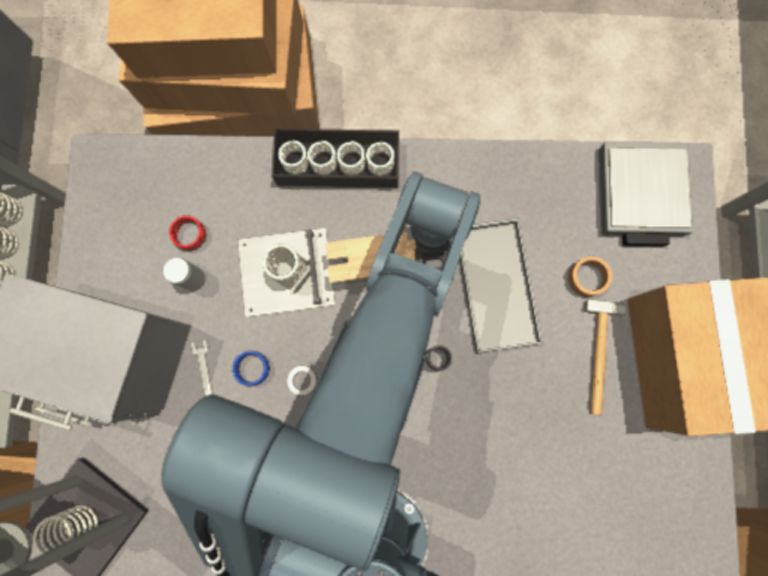

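The stack reads upright at about (605,225), z≈28/67/112, which matches a stack on the deck. The board hangs level in the grip. Next I carry it to the tray and turn it.

Request:
apply_moves(motion=[{"tx": 8, "ty": -8, "tz": -9, "spin": 0}, {"tx": 16, "ty": -8, "tz": -19, "spin": 0}, {"tx": 22, "ty": -8, "tz": -25, "spin": 0}, {"tx": 24, "ty": -8, "tz": -28, "spin": 0}, {"tx": 24, "ty": -8, "tz": -28, "spin": 0}, {"tx": 24, "ty": 0, "tz": -28, "spin": 0}, {"tx": 20, "ty": 0, "tz": -24, "spin": 0}, {"tx": 14, "ty": 0, "tz": -16, "spin": 0}, {"tx": 8, "ty": 0, "tz": -9, "spin": 0}, {"tx": 3, "ty": 0, "tz": -3.2, "spin": 0}])

```text
time_s: 27.85
eef_pos: [481.1, -288.6, 322.5]
tool_rot: [0.538, -0.459, 0.459, -0.538]
wrist_force: [0.5, -0.4, -1.7]
width: 15.7
```

Request:
apply_moves(motion=[{"tx": 0, "ty": 0, "tz": 0, "spin": 0.06}, {"tx": 0, "ty": 0, "tz": 0, "spin": 0.12}, {"tx": 0, "ty": 0, "tz": 0, "spin": 0.145}, {"tx": 0, "ty": 0, "tz": 0, "spin": 0.145}, {"tx": 0, "ty": 0, "tz": 0, "spin": 0.145}, {"tx": 0, "ty": 0, "tz": 0, "spin": 0.145}, {"tx": 0, "ty": 0, "tz": 0, "spin": 0.145}, {"tx": 0, "ty": 0, "tz": 0, "spin": 0.145}, {"tx": 0, "ty": 0, "tz": 0, "spin": 0.145}, {"tx": 0, "ty": 0, "tz": 0, "spin": 0.145}, {"tx": 0, "ty": 0, "tz": 0, "spin": 0.14}, {"tx": 0, "ty": 0, "tz": 0, "spin": 0.073}])

```text
time_s: 29.05
eef_pos: [482.5, -286.7, 322.0]
tool_rot: [-0.061, 0.705, -0.704, 0.061]
wrist_force: [0.4, 0.5, -2.4]
width: 15.9
```

Request:
apply_moves(motion=[{"tx": 0, "ty": 0, "tz": 0, "spin": 0}, {"tx": 0, "ty": 0, "tz": 0, "spin": 0}])

```text
time_s: 29.25
eef_pos: [482.3, -286.9, 321.9]
tool_rot: [-0.064, 0.704, -0.704, 0.063]
wrist_force: [0.0, 0.5, -2.3]
width: 15.6
```

```bash
cat > meas.py <<'E'
from h import *
import sys
tag=sys.argv[1]
s=robot.observe(); print(np.round(s["ft_torque"],3),np.round(s["wrist_force"],2),s["time_s"],np.round(s["eef_pos"],1),np.round(s["qpos"],2))
print(R.from_quat(s["tool_rot"]).as_matrix().round(3))
for c in ("scene","top","wrist"):
    p=robot.get_image(c); save(p,c[0]+tag+".png",1.5); C=cloud(p)
    for n in ("board_mid","tray"):
        print(c,n,[(np.round(r["xyz"]).tolist(),round(r["p"],2)) for r in robot.mark_of(n,p)[:2]])
        r=robot.silhouettes(n,p)
        if r and r[0]["p"]>.3:
            Q=C[r[0]["mask"]&(p["z_map"]>0)]
            rr=cv2.minAreaRect(Q[:,:2].astype(np.float32))
            print("  sil",len(Q),np.round(rr[0],1),np.round(rr[1],1),round(rr[2],1),np.percentile(Q[:,2],[5,50,95]).round(1))
            if n=="board_mid":
                k=Q[abs(Q[:,2]-np.median(Q[:,2]))<15]
                A=np.c_[k[:,:2]-k[:,:2].mean(0),np.ones(len(k))]; print("  plane",np.linalg.lstsq(A,k[:,2],rcond=None)[0].round(3))
E
python3 meas.py 11
```

```text
[-0.034  0.182 -0.046] [ 0.03  0.47 -2.32] 29.25 [ 482.3 -286.9  321.9] [-0.75  0.24  1.72  0.    1.19  0.64]
[[-0.984 -0.     0.179]
 [-0.179  0.    -0.984]
 [ 0.    -1.    -0.   ]]
scene board_mid []
  sil 1061 [ 487.2 -383.3] [541.  192.7] 46.9 [140.4 147.1 159. ]
  plane [-2.40000e-02 -1.40000e-02  1.46745e+02]
scene tray [([579.0, -270.0, -1.0], 0.87)]
  sil 2739 [ 572.1 -260.2] [374.5 178.6] 10.7 [ 2.4  6.9 27.6]
top board_mid [([584.0, -271.0, 145.0], 0.82), ([482.0, -291.0, 171.0], 0.32)]
  sil 1257 [ 617.2 -280.8] [182.3 129. ] 9.9 [142.2 147.8 152. ]
  plane [-2.90000e-02 -7.00000e-03  1.47534e+02]
top tray [([580.0, -268.0, -3.0], 0.9)]
  sil 1143 [ 573.8 -246.9] [312.8 154.7] 17.2 [ 1.5  6.9 29.2]
wrist board_mid [([582.0, -271.0, 140.0], 0.84)]
  sil 37911 [ 554.6 -276. ] [180.2 177.6] 8.9 [147.  148.2 181.5]
  plane [-9.00000e-03 -2.00000e-03  1.48147e+02]
wrist tray []
  sil 3788 [ 476.6 -286.3] [ 94.5 165.4] 12.8 [ 4.5  6.3 28.6]
```

View pics/s11.png

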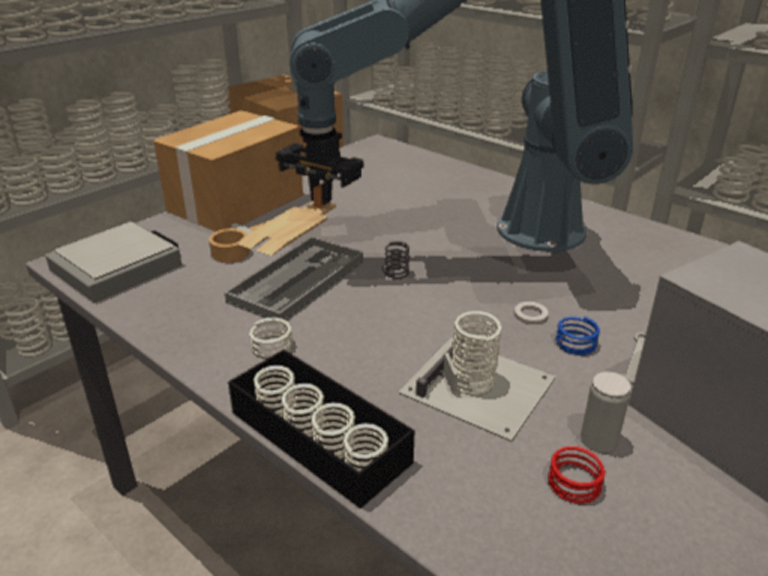

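View pics/w11.png

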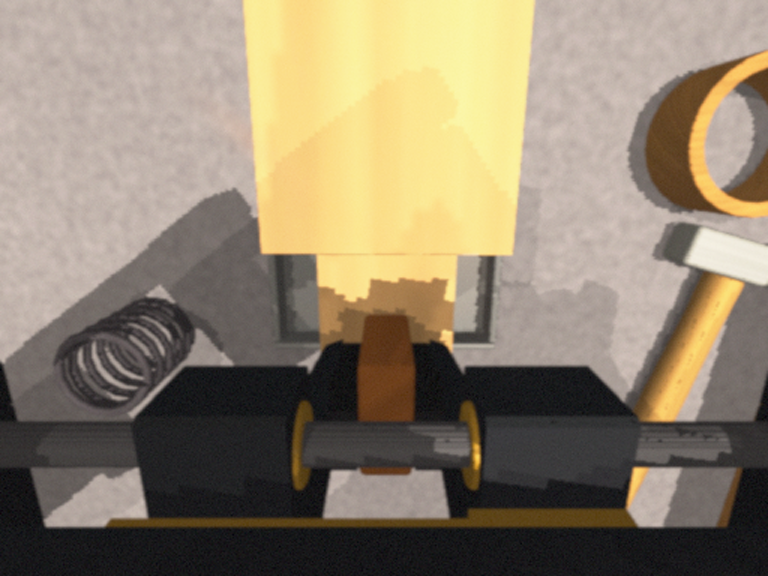

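Board_mid reads (583,-271), the tray (580,-269), and the yaws agree, so I lower.

Request:
apply_moves(motion=[{"tx": 0, "ty": 10, "tz": 0, "spin": 0}, {"tx": 0, "ty": 20, "tz": 0, "spin": 0}, {"tx": 0, "ty": 22, "tz": 0, "spin": 0}, {"tx": 0, "ty": 22, "tz": 0, "spin": 0}, {"tx": 0, "ty": 20, "tz": 0, "spin": 0}, {"tx": 0, "ty": 14, "tz": 0, "spin": 0}, {"tx": 0, "ty": 8, "tz": 0, "spin": 0}, {"tx": 0, "ty": 4, "tz": 0, "spin": 0}, {"tx": 0, "ty": 3, "tz": 0, "spin": 0}, {"tx": 0, "ty": 3, "tz": 0, "spin": 0}, {"tx": 0, "ty": 2, "tz": 0, "spin": 0}, {"tx": 0, "ty": 0, "tz": 0, "spin": 0}])

```text
time_s: 31.2
eef_pos: [482.0, -287.5, 194.1]
tool_rot: [0.062, -0.704, 0.704, -0.063]
wrist_force: [-0.3, -0.6, -1.2]
width: 15.5
```

```bash
python3 meas.py 12
```

```text
[-0.015  0.172 -0.015] [-0.28 -0.63 -1.24] 31.2 [ 482.  -287.5  194.1] [-0.75  0.43  1.77 -0.    0.94  0.64]
[[-0.984  0.     0.176]
 [-0.176 -0.    -0.984]
 [-0.    -1.     0.   ]]
scene board_mid [([582.0, -270.0, 13.0], 0.55), ([580.0, -267.0, -3.0], 0.48)]
  sil 1130 [ 572.6 -281.9] [269.6 114.1] 10.7 [11.3 19.4 40.5]
  plane [-2.4000e-02 -1.7000e-02  1.8688e+01]
scene tray [([583.0, -270.0, -1.0], 0.96)]
  sil 1462 [ 580.6 -269.4] [306.7 157.3] 9.2 [ 3.3 14.3 28.6]
top board_mid [([582.0, -272.0, 18.0], 0.76), ([416.0, -502.0, -1.0], 0.36)]
  sil 1101 [ 596.8 -259.8] [228.4 112. ] 0.2 [13.3 19.9 25.6]
  plane [-2.5000e-02 -1.4000e-02  1.9593e+01]
top tray [([582.0, -270.0, 1.0], 0.6)]
  sil 1205 [ 584.4 -269.2] [307.8 157.6] 10.3 [ 1.6  7.5 29.9]
wrist board_mid [([579.0, -271.0, 13.0], 0.75)]
  sil 38122 [ 520.8 -281.1] [168.5  99.7] 9.4 [19.  20.2 55.4]
  plane [-9.0000e-03 -2.0000e-03  2.0181e+01]
wrist tray []
  sil 37621 [ 508.1 -282.6] [198.3 178.9] 10.2 [ 4.5  5.9 28.4]
```

View pics/s12.png

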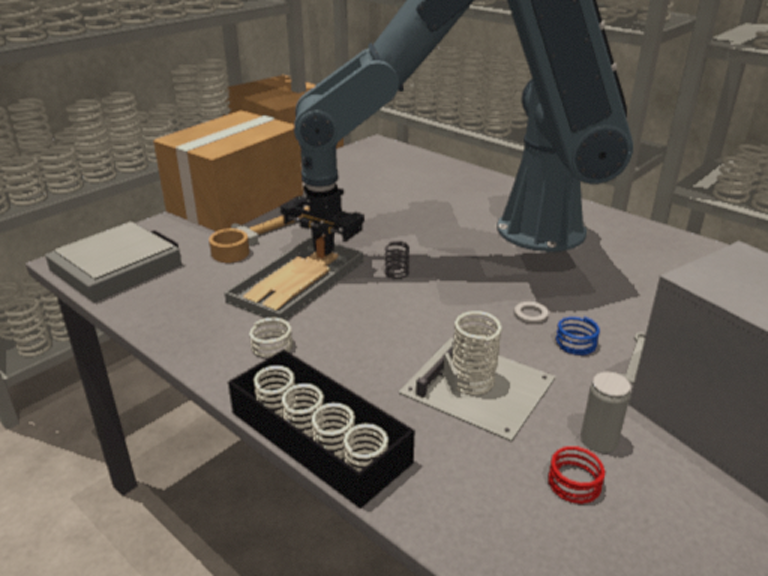

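View pics/w12.png

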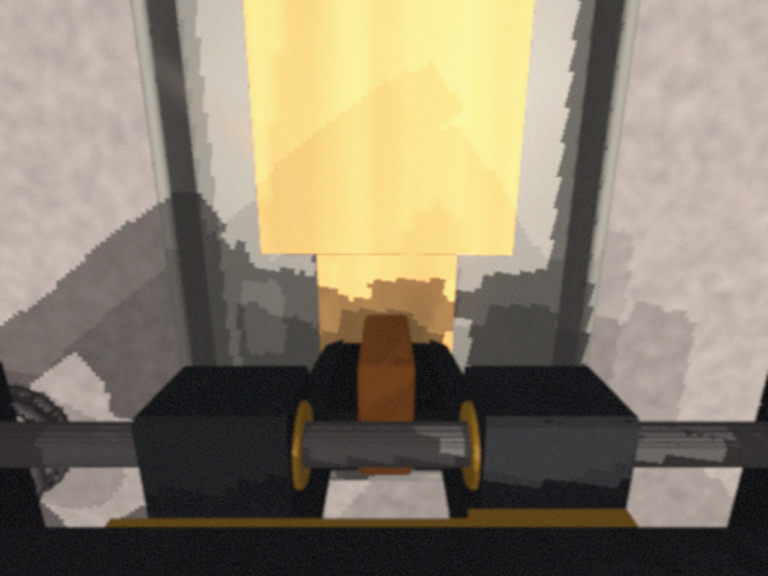

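The board is inside the tray's walls with margin on both sides (tray walls at 185 and 575 px, board 260–515). Top is at 20 mm, so 7 mm remain.

Request:
apply_moves(motion=[{"tx": 0, "ty": 2, "tz": 0, "spin": 0}, {"tx": 0, "ty": 2, "tz": 0, "spin": 0}, {"tx": 0, "ty": 1, "tz": 0, "spin": 0}, {"tx": 0, "ty": 1, "tz": 0, "spin": 0}, {"tx": 0, "ty": 0, "tz": 0, "spin": 0}])

```text
time_s: 32.45
eef_pos: [481.9, -287.4, 187.7]
tool_rot: [-0.062, 0.704, -0.704, 0.062]
wrist_force: [-0.0, -0.3, -1.2]
width: 15.8
```

Request:
apply_moves(motion=[{"tx": 0, "ty": 0.7, "tz": 0, "spin": 0}, {"tx": 0, "ty": 0, "tz": 0, "spin": 0}])

```text
time_s: 32.65
eef_pos: [482.0, -287.5, 187.2]
tool_rot: [0.062, -0.704, 0.704, -0.062]
wrist_force: [-0.0, -0.3, -1.5]
width: 15.4
```

Request:
apply_moves(motion=[{"tx": 0, "ty": 0.7, "tz": 0, "spin": 0}, {"tx": 0, "ty": 0, "tz": 0, "spin": 0}])

```text
time_s: 32.85
eef_pos: [482.1, -287.5, 186.9]
tool_rot: [0.062, -0.704, 0.704, -0.063]
wrist_force: [-0.4, -0.4, 2.3]
width: 15.7
```

Touching the floor (+2.3 N). I open partly so the fingers keep off the tray walls.

Request:
apply_moves(motion=[{"tx": 0, "ty": 0, "tz": 0, "spin": 0}, {"tx": 0, "ty": 0, "tz": 0, "spin": 0}, {"tx": 0, "ty": 0, "tz": 0, "spin": 0}, {"tx": 0, "ty": 0, "tz": 0, "spin": 0}, {"tx": 0, "ty": 0, "tz": 0, "spin": 0}, {"tx": 0, "ty": 0, "tz": 0, "spin": 0}], claw=0.55)

```text
time_s: 33.45
eef_pos: [482.0, -287.5, 186.5]
tool_rot: [0.062, -0.704, 0.704, -0.062]
wrist_force: [0.0, -0.2, 0.3]
width: 39.4
```

Request:
apply_moves(motion=[{"tx": 0, "ty": -3, "tz": 0, "spin": 0}, {"tx": 0, "ty": -10, "tz": 0, "spin": 0}, {"tx": 0, "ty": -20, "tz": 0, "spin": 0}, {"tx": 0, "ty": -30, "tz": 0, "spin": 0}, {"tx": 0, "ty": -35, "tz": 0, "spin": 0}, {"tx": 0, "ty": -35, "tz": 0, "spin": 0}, {"tx": 0, "ty": -35, "tz": 0, "spin": 0}, {"tx": 0, "ty": -20, "tz": 0, "spin": 0}, {"tx": 0, "ty": 0, "tz": 0, "spin": 0}])

```text
time_s: 34.35
eef_pos: [482.7, -288.0, 379.1]
tool_rot: [0.061, -0.702, 0.706, -0.064]
wrist_force: [0.9, -0.0, 1.7]
width: 39.8
```

```bash
python3 meas.py 13; python3 - <<'E'
from h import *
q=robot.get_image("scene"); w=robot.get_image("top")
for n in ["spring_low_center","spring_mid_center","spring_top_center","stall_floor","spare_spring_center","small_spring_center","seat_ring","mallet","tape_roll","oil_can","wrench"]:
    for p in (q,w):
        print(n,[(np.round(r["xyz"]).tolist(),round(r["p"],2)) for r in robot.mark_of(n,p)[:2]])
print(robot.observe()["time_s"])
save({"img":q["img"][190:280,250:390]},"s14.png",5.5)
E
```

```text
[-0.031 -0.048  0.001] [ 0.86 -0.05  1.66] 34.35 [ 482.7 -288.   379.1] [-0.75  0.17  1.67  0.    1.29  0.64]
[[-0.984  0.006  0.176]
 [-0.176 -0.005 -0.984]
 [-0.005 -1.     0.006]]
scene board_mid [([578.0, -269.0, 8.0], 0.93)]
  sil 1150 [ 587.8 -275.9] [285.3 113.8] 13.9 [ 5.9 12.7 41.6]
  plane [-1.8000e-02 -8.0000e-03  1.2189e+01]
scene tray [([580.0, -273.0, -2.0], 0.58)]
  sil 1640 [ 563.1 -289.9] [349.2 189.5] 10.3 [ 2.2 13.6 28.5]
top board_mid [([583.0, -268.0, 13.0], 0.95)]
  sil 1068 [ 606.9 -259.5] [204.6 105.6] 1.8 [ 7.3 13.3 18. ]
  plane [-2.3000e-02 -7.0000e-03  1.3076e+01]
top tray [([586.0, -269.0, -2.0], 0.73)]
  sil 1544 [ 572.9 -236.4] [319.7 229.4] 9.7 [ 1.1  7.3 30.9]
wrist board_mid [([580.0, -272.0, 5.0], 0.88)]
  sil 13636 [ 558.4 -275.5] [201.3  94.1] 10.2 [12.1 13.5 15.3]
  plane [-0.0000e+00  1.0000e-03  1.3396e+01]
wrist tray []
  sil 16389 [ 540.9 -276.9] [241.1 164.4] 9.9 [ 4.3  5.8 28.5]
spring_low_center [([605.0, 222.0, 31.0], 0.59), ([607.0, 231.0, 111.0], 0.52)]
spring_low_center [([607.0, 227.0, 28.0], 0.67)]
spring_mid_center [([690.0, 474.0, 
[... 449 characters left out ...]

spare_spring_center [([773.0, -128.0, 24.0], 0.78)]
small_spring_center [([601.0, 224.0, 3.0], 0.65), ([405.0, -131.0, 35.0], 0.56)]
small_spring_center [([406.0, -130.0, 37.0], 0.69)]
seat_ring [([345.0, 185.0, -3.0], 0.45)]
seat_ring [([351.0, 187.0, 2.0], 0.68)]
mallet [([415.0, -504.0, 2.0], 0.55)]
mallet [([420.0, -502.0, 1.0], 0.84)]
tape_roll [([603.0, -482.0, -1.0], 0.84), ([582.0, -272.0, 6.0], 0.22)]
tape_roll [([601.0, -484.0, -2.0], 0.67)]
oil_can [([581.0, 456.0, 1.0], 0.85), ([583.0, -269.0, 9.0], 0.26)]
oil_can [([584.0, 459.0, 2.0], 0.9)]
wrench [([346.0, 416.0, -0.0], 0.56), ([604.0, 227.0, 3.0], 0.43)]
wrench [([607.0, 231.0, 6.0], 0.64), ([344.0, 414.0, -3.0], 0.57)]
36.3
```

View pics/s13.png

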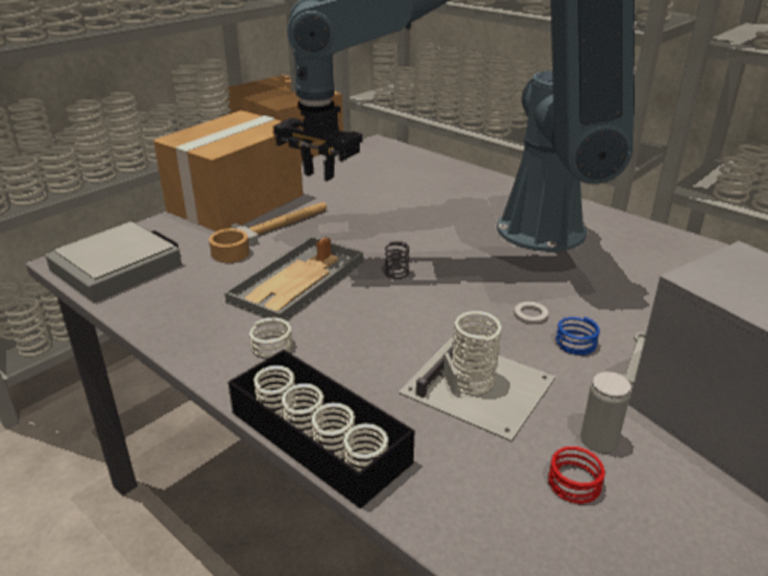

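View pics/s14.png

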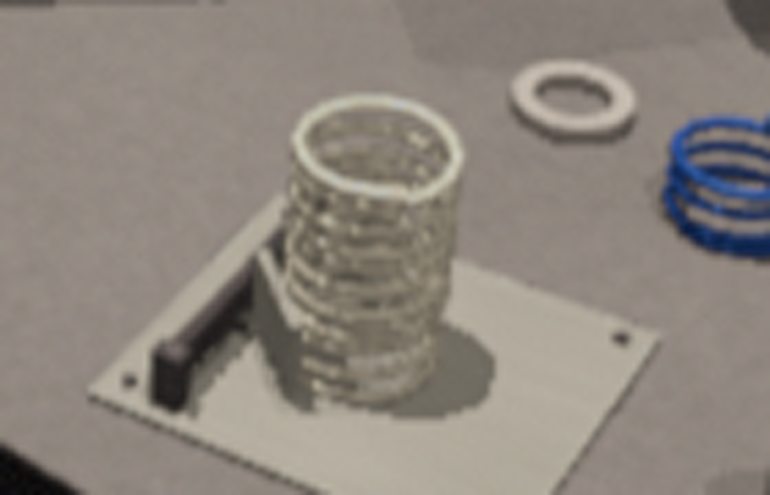

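View pics/t13.png

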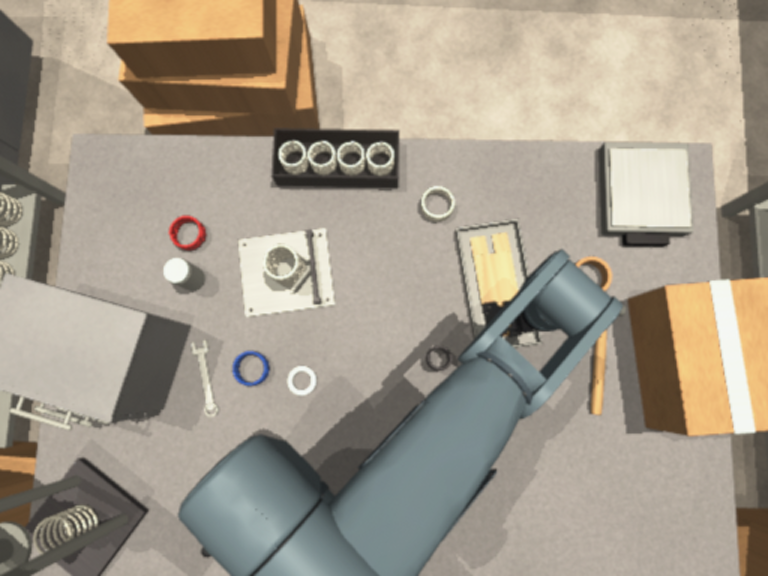

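```bash
python3 -c "
from cell import robot
print(robot.job_done())"
```

```text
the job is handed in; nothing more can be done
None
```

The board is out from under the springs and lying in the grey tray, and the three springs still stand as a stack in the V-fence. I handed the job in at about 36 s of the 72 s allowed; no verdict is reported.

**Pulling it out:** I gripped the handle at 18 N and pulled until the board stopped on the stud after about 10 mm, at around 10 N. The twist on the wrist pointed to the board's +y side. I slid it that way under light tension, and after about 10.5 mm the pull force dropped as the stud met the groove. I went about 2 mm further and drew it straight out at no more than about 5 N. The highest wrist force I read was about 10 N, but I only saw readings between moves.

**Last checks:**

| Item | Reading | Wanted |
|---|---|---|
| Springs, low / middle / top | all within about 2 mm of (606, 225), heights about 29 / 66 / 110 mm | each within 15 mm of the one below, low under 31 mm, middle over 60 mm, top over 100 mm |
| Lowest spring to its place on the deck | about 5–7 mm | under 25 mm |
| Board centre to tray centre | within about 5 mm | within 30 mm along, 35 mm across |
| Board level, from the wrist camera's depth | flat, top face at about 13 mm | flat within 0.08 rad |
| Other things on the bench | within about 5 mm of the start, which is the detection noise | within 20 mm |

**Doubtful or disagreeing readings:**
- **Lean on the way:** the stack leaned roughly 0.1–0.15 rad while the tapered tail passed under it, then stood upright again.
- **Lowest spring:** the scene camera read its centre at 31 mm, right on the limit. The top camera read 28 mm, and the other springs' heights fit a stack standing on the deck (lowest centre about 27 mm).
- **Board tilt:** the scene and top depth fits showed a slope of about 0.02 that the wrist camera did not. They showed much the same slope with the board still held level in the grip, so I take it as camera error.
- **Wrong matches:** the networks also reported a few low-value positions that belonged to look-alikes, and I ignored those.

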